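Fit the blade stop on a grinder's tilting work table

ROBOT

A 6-joint arm with a two-finger parallel gripper is mounted at the origin on the work surface. World frame = base frame: x ahead of the robot, y to its left, z up, the work surface at z = 0. Lengths are in m, angles in rad, forces in N, time in s.
With the tool pointing down it reaches from about 0.3 to 0.75 m from the base axis. Payload 8.5 kg.
Tool frame: the origin (TCP) lies midway between the tips of the shut fingers; the grasp point (between the pads) lies 19 mm behind it; z points along the fingers, y is the direction in which the jaws open and shut (so a half turn about z gives the same grasp; the last joint's range is limited). The gripper opens to 88 mm and grips with 3 to 60 N. Pads are 18 mm wide; open, the fingers measure 123 mm over their backs; the gripper's body (75 mm by 187 mm) begins 45 mm behind the grasp point.
Start: joints at [-1.491, 0.381, 1.297, -0, 1.464, -0.215], TCP at [0.16, -0.526, 0.239] pointing down, gripper open.
Joint ranges: [-3.11, 3.11], [-0.89, 2.33], [0.22, 2.48], [-1.42, 4.56], [0.17, 2.85], [-2.88, 2.88]. Speed limits (rad/s): [2.39, 2.39, 3.14, 3.14, 3.14, 3.14].

INTERFACE

Orientations are given as a unit quaternion [x, y, z, w].
In Python, from station import manip, eyes, ticket gives the robot as it stands.
- The arm moves only by the shell command python3 -m creep 'ROWS' [OPENING] [FORCE]. ROWS is JSON, a list of rows, each an object with "xyz": the shift along the tool's x, y, z in mm, a list of three; "turn": the turn about the tool's z in rad. In form: [{"xyz": [tx, ty, tz], "turn": turn}, ...]. A call has 1 to 8 rows; each row shifts and turns the commanded pose from where the row before left it, along the tool's axes as they then stand; what a row does not reach is not made up. A row lasts 1/10 s, in which the tool goes at most 50 mm and 8.59 degrees, less where a joint would pass 70% of its speed; a pose out of reach is approached as far as the arm can. A call is refused whole if a number of a shift passes 50 or a number of a turn 0.15, either way. A call with a gripper value outside its range is refused whole. OPENING is the opening, from 0 (shut) to 1 (fully open), set as the call begins (- or left out, the last holds). The fingers move at their own pace and stop on an object; FORCE is the grip in N (left out, the last holds). Time passes only in rows, so rows that do not move let the fingers close. It gives the time, the measured TCP pose, the force and the opening at its end, in the units of the state.
- manip.get_state(): the state, without advancing time (a new reading comes with each control period).
- eyes.read_camera(name): name is "scene" or "top"; returns (picture, depth): 384x512x3 uint8, red, green, blue; 384x512 float32, m along the optical axis (not along the pixel's ray), 0 where there is no reading.
- eyes.camera_info(name): a dict with "intrinsics" (3x3 intrinsics, pixels), "pose" (4x4, takes a point from camera to world coordinates). Camera axes: x right, y up, looking along -z (the intrinsics and any distortion apply to the point x, -y, -z); pixel columns grow to the right and rows downward; lengths in m; the calibration is good to about 2 mm. A picture is of the moment at which its call begins. camera_info takes no time and is no camera call.
- ticket.job_done(): hands the job in, once; it reports no verdict.
The state is a dict: "time_s": time; "joint_pos": joint angles; "joint_vel": joint speeds; "joint_torque": joint torques, N m; "position": TCP position; "eef_rot": TCP orientation; "wrist_force": force on the tool from outside, world axes, zero at the start; "ft_torque": the same for the moment, N m; "grip_width": opening from 0.0 (shut) to 1.0 (fully open).
Only numpy, scipy, OpenCV 4.12 (cv2) and the standard library are available. Lean on these libraries where they do the work, as an engineer would, in place of code of your own. Each camera call takes 0.05 s, during which the arm holds its last target.

TASK

Fit the red blade stop on the grinder's tilting work table: with the orange pull hook through the finger hole, draw the yellow-fronted tray all the way out from under the grinder (keep the fingers themselves off the tray), and hang the hook back on its stand. Then lift the stop out of the tray, drop its T-foot lengthwise into the table's slot at the white line until the collar sits flat on the table, and twist it a quarter turn, so that it is locked with the red grip lying across the slot; let go of it. Leave the tray out, the tilt of the table as it is, and do not disturb the whetstone, the carton and the oil bottle.

Things in the scene. Friction and masses are not known exactly. Their poses are not given: they have to be found in the camera images.
- grinder: Green bench grinder (all sizes in mm), base 350 wide, 330 deep, 115 high, fixed. Origin at bench level, in the plane of the base's front face; x points into the machine, y along the spindle, z up; base spans y -185..165. Work table at y = 100, tray bay at y = -110. Wheels 200 mm and motor round x = 200, z = 265, nothing of them ahead of x = 80. Base top over the tray bay: from x = 0, z 103 to 115.
- tray: Steel slide tray under the grinder; starts shut, draws out 130 mm (end stop) along the grinder's -x, rubs with about 1.5 N, stays where left. Front: yellow sheet 3 thick, 112 wide, z 8..76, round 34 mm finger hole in its middle. Side walls to z = 34, wooden block inside to z = 35; the blade stop stands in the block and rides along. Origin: at bench level under the front's middle; x into the machine.
- finger_hole (a point): Centre of the round 34 mm finger hole, on the front face of the tray, 42 mm above the bench; x points into the machine. In the grinder's frame its x is 0 with the tray shut and -130 mm with it fully out. Behind the hole 39 mm are free up to the wooden block.
- hook: Orange pull hook, 183 mm high, 0.12 kg. Origin: centre of the underside of its round collar (26 across, 8 thick), by which it hangs; z up. Handle above, 26 (x) by 18 (y), z 8..84: grip across y near z = 50, 40 N or more. Below, an 8 mm rod goes down to z = -95 (its centre), 30 mm forward along +x (the foot), then up to a tip ending at z = -78. Foot underside z = -99.
- hook_tip (a point): Top of the hook's upturned tip, at x = 30, z = -78 in the hook's frame. It stands 13 mm above the top of the foot; the gap between shank and tip is 22 mm.
- hook_stand: Dark steel stand, fixed: base 110 x 100 x 10, post at +x, fork with top face at z = 128. Two prongs along x from -30 (open end) to 18 (closed end), gap 13 mm centred on y = 0. The hook hangs with rod in the gap near x = 0, collar on the prongs, foot towards the open end; lift a little and move towards the stand's -x to take it off. Origin: centre of the underside.
- blade_stop: Red stop, 71 mm high, 0.18 kg. Origin: centre of the underside of its rubber-faced collar (44 across, 10 thick; holds on the slope); z up. Red grip 60 (x) by 14 (y), z 10..52: grip across y near z = 34. Below: 10 mm neck, steel T-foot 36 (x) by 11 (y), z -18.5..-10.5. Starts upright in the tray's block, foot in a 42 x 16 hole, 80 mm behind the tray front, grip along the travel.
- slot_mark (a point): Point on the steel work table's top face, on the T-slot's middle line, at the white line where the stop must stand. x runs up the slope along the slot, to the wheel; y across; z the table's normal. Slot mouth 15 wide, lips 8 thick; channel below 42 wide, floor 20 mm under the top face. Table 160 long (x -70..90), 100 wide, 24 thick.
- table_edge (a point): Middle of the table's lower edge, on its top face, 70 mm down the slope from the mark; same axes as the mark.
- work_table (a joint): Tilt of the work table from level, rad; starts between 0.40 and 0.58, sloping down towards the operator's side (the grinder's -x). Held by stiff friction (about 6 N m): leave it as it is.
- whetstone: Bystander: brown-red sharpening stone 150 x 60 x 45 mm lying on the bench; origin under its centre.
- carton: Bystander: blue carton 120 x 80 x 50 mm on the bench; origin under its centre.
- oil_can: Bystander: yellow oil bottle, 56 mm across, 110 mm high, standing on the bench; origin under its centre.
Not all that is in view belongs to the job. What is shaped like the hook but black is not meant. Of the things shaped like the hook_stand, the steel one is meant.

How it is judged:
On the way, in this order (a step that is already met when the one before it is completed fails the run):
1. the tray is coming out, pulled by the hook held in the gripper (x of finger_hole in the frame of grinder between -0.115 and -0.03 m and contact force between hook and tray above 0.3 N and contact force between the fingers and hook above 1 N), for 0.1 s.
2. the tray is drawn all the way out (x of finger_hole in the frame of grinder below -0.115 m), for 0.2 s.
3. the hook hangs on its stand again, let go, with the tray still out (x of finger_hole in the frame of grinder below -0.115 m and x of hook in the frame of hook_stand between -0.025 and 0.018 m and y of hook in the frame of hook_stand between -0.007 and 0.007 m and z of hook in the frame of hook_stand between 0.123 and 0.132 m and angle between hook's own z axis and vertical below 0.12 rad and contact force between the fingers and hook below 0.05 N), for 0.2 s.
4. the stop's T-foot is down in the slot at the white line, lengthwise, collar on the table (x of blade_stop in the frame of slot_mark between -0.012 and 0.012 m and y of blade_stop in the frame of slot_mark between -0.006 and 0.006 m and z of blade_stop in the frame of slot_mark between -0.004 and 0.004 m and angle between the z axis of blade_stop and the z axis of slot_mark, either way round below 0.12 rad and angle between the x axis of blade_stop and the x axis of slot_mark, either way round below 0.2 rad), for 0.1 s.
5. the stop is twisted a quarter turn in the slot (x of blade_stop in the frame of slot_mark between -0.012 and 0.012 m and y of blade_stop in the frame of slot_mark between -0.006 and 0.006 m and z of blade_stop in the frame of slot_mark between -0.004 and 0.004 m and angle between the z axis of blade_stop and the z axis of slot_mark, either way round below 0.12 rad and angle between the x axis of blade_stop and the y axis of slot_mark, either way round below 0.2 rad), for 0.2 s.
At the end, for the whole second after the job is handed in: Stop in the slot within 12 mm of the white line along it, 6 mm across, collar flat on the table (4 mm, 0.12 rad), grip across the slot within 0.2 rad, let go, at rest; tray out over 115 of its 130 mm; hook hanging free in the fork of its stand, upright within 0.12 rad (all of step 3 and all of step 5 and contact force between the fingers and blade_stop below 0.05 N and linear speed of blade_stop below 0.02 m/s and linear speed of hook below 0.03 m/s); the robot touches nothing.
It fails at once if the gripper's fingers press on the tray (over 3 N) (contact force between the fingers and tray above 3 N).
It fails at once if the work table's tilt is changed (its lower edge moves more than 5 mm) (distance of table_edge from where it was at the start of the episode above 0.005 m).
It fails at once if the whetstone is shifted or knocked more than 20 mm (distance of whetstone from where it was at the start of the episode above 0.02 m).
It fails at once if the carton is shifted or knocked more than 20 mm (distance of carton from where it was at the start of the episode above 0.02 m).
It fails at once if the oil bottle is shifted or knocked more than 20 mm (distance of oil_can from where it was at the start of the episode above 0.02 m).
It also fails if it takes over 72 s, if anything falls off the work surface, if the arm or the gripper's body presses on something with over 40 N, if the wrist force passes 120 N, or if a joint passes its speed limit or range.

## Working session

There is one attempt and no reset: what is moved stays moved. The work goes in short steps, Python scripts to look and compute and a shell command to move; the robot and the scene stay as the last step left them, time stands still between calls to the robot, and variables do not carry over. Pictures are saved under pics/ and viewed, and the job is handed in when it is done.

```bash
ls; mkdir -p pics
cat > h.py <<'E'
import numpy as np, cv2
from station import manip, eyes, ticket
def snap(n,tag):
    p,d=eyes.read_camera(n); cv2.imwrite(f'pics/{tag}.png',p[:,:,::-1]); np.savez(f'pics/{tag}.npz',p=p,d=d); return p,d
def info(n):
    i=eyes.camera_info(n); return np.array(i['intrinsics']),np.array(i['pose'])
def w(n,d,u,v):
    K,T=info(n); z=d[v,u] if not np.isscalar(d) else d
    x=(u-K[0,2])/K[0,0]*z; y=(v-K[1,2])/K[1,1]*z
    return (T@np.array([x,-y,-z,1]))[:3]
def cloud(n,d):
    K,T=info(n); v,u=np.mgrid[:d.shape[0],:d.shape[1]]
    P=np.stack([(u-K[0,2])/K[0,0]*d,-(v-K[1,2])/K[1,1]*d,-d],-1)
    return P@T[:3,:3].T+T[:3,3]
def proj(n,X):
    K,T=info(n); c=T[:3,:3].T@(np.array(X)-T[:3,3]); return K[0,0]*c[0]/-c[2]+K[0,2], K[1,1]*(-c[1])/-c[2]+K[1,2]
def crop(tag,u0,v0,u1,v1,s,out):
    im=cv2.imread(f'pics/{tag}.png')[v0:v1,u0:u1]; cv2.imwrite(f'pics/{out}.png',cv2.resize(im,None,fx=s,fy=s,interpolation=cv2.INTER_CUBIC))
E
python3 - <<'E'
from h import *
for n in('scene','top'):
    p,d=snap(n,n+'0'); i=eyes.camera_info(n); print(i, (d==0).mean())
    cv2.imwrite(f'pics/{n}0b.png',cv2.resize(p[:,:,::-1],(800,600)))
s=manip.get_state(); print(s)
E
```

```text
pics
{'intrinsics': array([[417.19151303,   0.        , 255.10238451],
       [  0.        , 417.19151303, 185.65391743],
       [  0.        ,   0.        ,   1.        ]]), 'pose': array([[-0.49589302, -0.52479121,  0.69187014,  1.20668145],
       [ 0.86809815, -0.27915736,  0.41045923,  0.25371211],
       [-0.02226476,  0.80415505,  0.59400247,  0.7552406 ],
       [ 0.        ,  0.        ,  0.        ,  1.        ]])} 0.0039520263671875
{'intrinsics': array([[421.23028853,   0.        , 248.61216425],
       [  0.        , 421.23028853, 194.09139997],
       [  0.        ,   0.        ,   1.        ]]), 'pose': array([[ 0.01793604,  0.98790107, -0.15404472,  0.39000151],
       [-0.9996711 ,  0.01489439, -0.02087679, -0.15268938],
       [-0.0183298 ,  0.1543685 ,  0.9878433 ,  1.19365352],
       [ 0.        ,  0.        ,  0.        ,  1.        ]])} 0.004053751627604167
{'time_s': 0.1, 'joint_pos': array([-1.49126804e+00,  3.81112567e-01,  1.29811425e+00, -4.22798988e-05,
        1.46358325e+00, -2.15297137e-01]), 'joint_vel': array([ 0.00110897, -0.00139175, -0.00160847,  0.00019459, -0.0002619 ,
        0.00023599]), 'joint_torque': array([ 2.81885412e-03, -4.38645422e+01, -2.24912739e+01,  7.14232237e-02,
        3.42149008e-02, -7.47373133e-05]), 'position': array([ 0.159785  , -0.5260337 ,  0.23823198]), 'eef_rot': array([ 9.89153890e-01,  1.46881623e-01,  2.03212035e-05, -6.08730446e-04]), 'wrist_force': array([ 0.69536465,  0.01668463, -0.12933146]), 'ft_torque': array([-0.02473977, -0.01081546, -0.00431542]), 'grip_width': 1.0010742594097672}
```

View pics/scene0b.png

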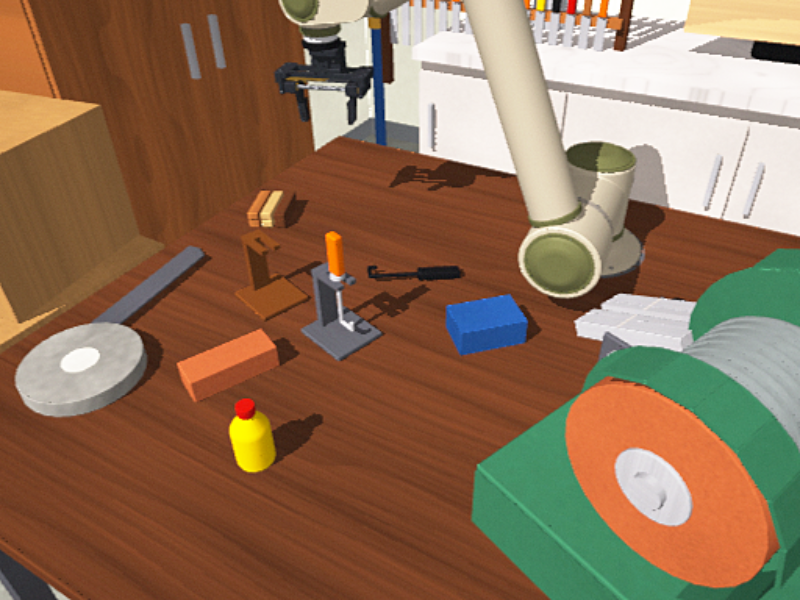

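View pics/top0b.png

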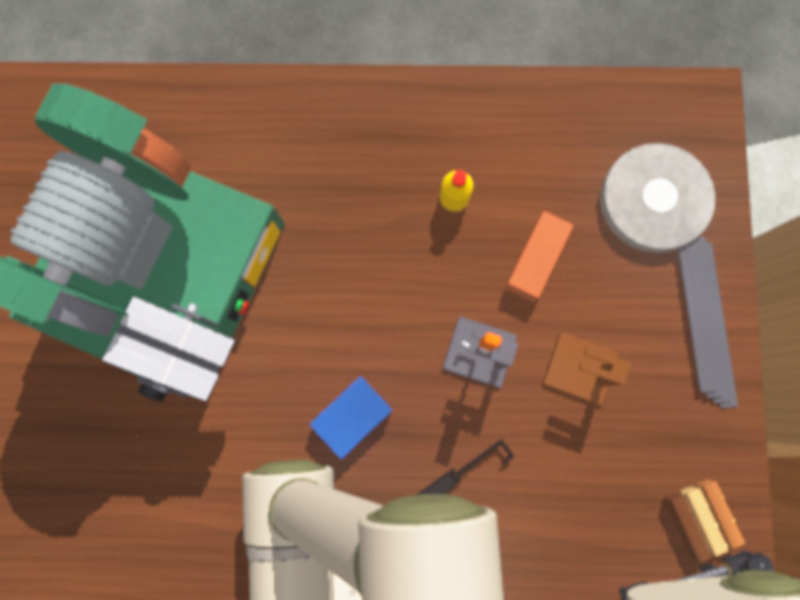

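The orange hook hangs on the steel stand: scene (335,255), top (490,340). Look-alikes are the black hook lying at scene (420,272) and the rust-brown stand at scene (265,280). I'll check the choice in a close crop and measure.

```bash
cat > m.py <<'E'
from h import *
crop('top0',270,190,410,270,5,'c1'); crop('top0',40,100,200,280,3,'c2'); crop('scene0',150,130,310,235,5,'c3')
d=np.load('pics/top0.npz')['d']; p=np.load('pics/top0.npz')['p'].astype(int); C=cloud('top',d)
# grinder base top
m=(abs(C[...,2]-.115)<.004)&(p[...,1]>p[...,0]+30)&(p[...,1]>p[...,2]+15)
pts=C[m][:,:2].astype(np.float32); print('base top',len(pts),C[m][:,2].mean()); 
pts=pts[::1]
print('rect',cv2.minAreaRect(pts)); print(cv2.boxPoints(cv2.minAreaRect(pts)))
cv2.imwrite('pics/m.png',cv2.resize((m*255).astype(np.uint8),(800,600)))
# orange hook top
v,u=np.mgrid[:384,:512]
mo=(C[...,2]>.19)&(abs(u-314)<15)&(abs(v-218)<15); print('hook',C[mo].mean(0),C[mo].min(0),C[mo].max(0))
ms=(abs(C[...,2]-.01)<.004)&(u>280)&(u<332)&(v>200)&(v<250); print('standbase',cv2.minAreaRect(C[ms][:,:2].astype(np.float32)))
mf=(abs(C[...,2]-.128)<.006)&(u>280)&(u<332)&(v>200)&(v<250); print('fork',mf.sum(),C[mf].mean(0))
for (x,y,l) in[(457,190,'oil'),(541,255,'stone'),(350,418,'carton'),(490,340,'hook')]:
    print(l,w('top',d,int(x*.64),int(y*.64)))
E
python3 m.py
```

```text
base top 5459 0.11479553090849741
rect ((0.6257655024528503, 0.2873496115207672), (0.3295349180698395, 0.34563279151916504), 67.7406997680664)
[[0.40341383 0.20032343]
 [0.7232897  0.06939813]
 [0.8481172  0.3743758 ]
 [0.5282413  0.5053011 ]]
hook [ 0.48642638 -0.28220581  0.23909356] [ 0.39000151 -0.30000346  0.19016303] [ 0.50175393 -0.15268938  1.19365352]
standbase ((0.48172062635421753, -0.2913776934146881), (0.11278145015239716, 0.11384539306163788), 71.84799194335938)
fork 285 [ 0.48224618 -0.30381394  0.12739886]
oil [ 0.76613825 -0.24405704  0.08706543]
stone [ 0.66074846 -0.3977064   0.04476898]
carton [ 0.36970489 -0.06616452  0.05047099]
hook [ 0.49114152 -0.28295682  0.21321914]
```

View pics/c1.png

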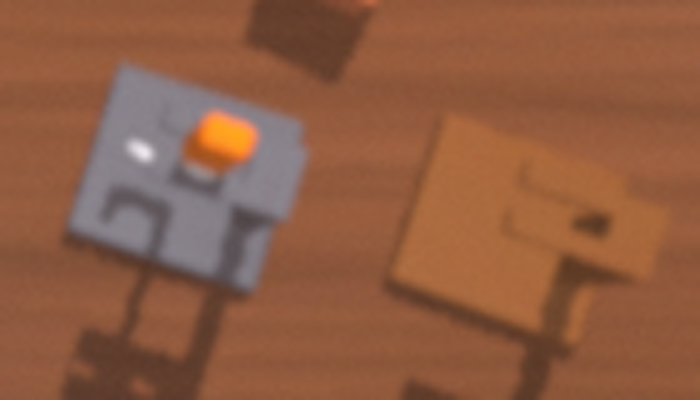

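View pics/c3.png

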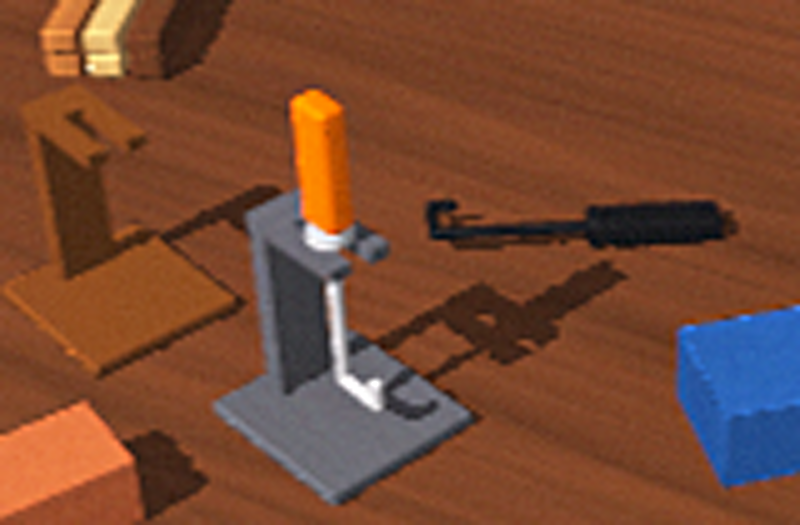

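View pics/c2.png

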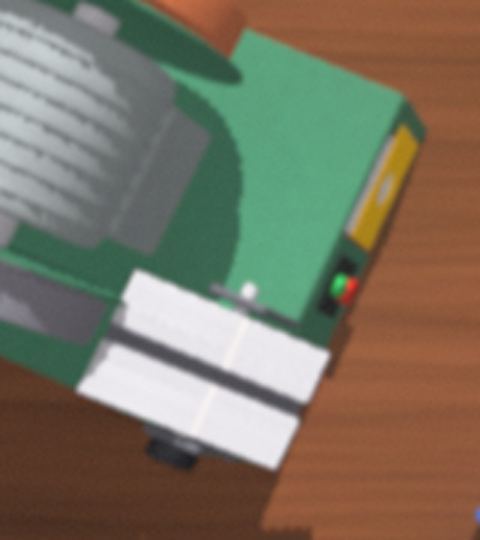

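View pics/m.png

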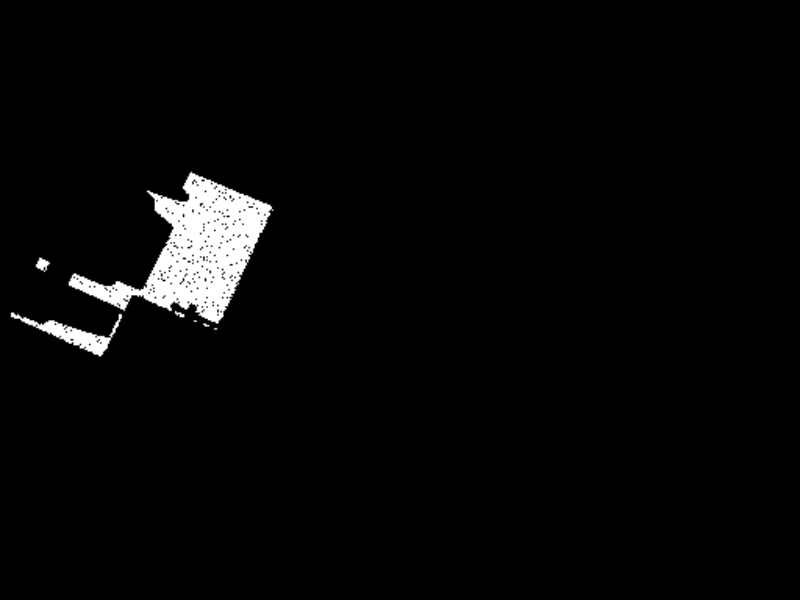

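The orange hook on the grey steel stand is confirmed (c1/c3), with its foot at the open end pointing toward the grinder. Next I'll measure the stand axis, table plane, slot and mark, and tray front.

```bash
cat > m2.py <<'E'
from h import *
import sys
D=np.load('pics/top0.npz'); d=D['d']; p=D['p'].astype(int); C=cloud('top',d); v,u=np.mgrid[:384,:512]
# front edge line of base top: per-row-ish
m=(abs(C[...,2]-.115)<.004)&(p[...,1]>p[...,0]+30)&(v>130)&(v<205)&(u>95)
pts=C[m]; 
ax=np.array([.379,.9255]); ay=np.array([-.9255,.379])
for it in range(3):
    s=pts[:,:2]@ax; t=pts[:,:2]@ay
    bins=np.arange(t.min()+.01,t.max()-.015,.005); e=[]
    for b in bins:
        k=(t>=b)&(t<b+.005)
        if k.sum()>5:e.append((b+.0025,s[k].min()))
    e=np.array(e); q=np.polyfit(e[:,0],e[:,1],1); r=e[:,1]-np.polyval(q,e[:,0])
    q=np.polyfit(e[abs(r)<.003,0],e[abs(r)<.003,1],1)
    a=np.arctan2(ax[1],ax[0])-np.arctan(q[0]); ax=np.array([np.cos(a),np.sin(a)]); ay=np.array([-ax[1],ax[0]])
print('grinder x angle',np.degrees(a),'front s',q, 'tmin',t.min())
# yellow tray front pixels
my=(p[...,0]>120)&(p[...,0]>p[...,2]*1.9)&(p[...,1]>p[...,2]*1.4)&(p[...,1]>p[...,0]*.55)&(C[...,2]<.1)&(C[...,2]>.0)&(u>140)&(u<185)&(v>130)&(v<190)
Y=C[my]; print('yellow',len(Y),'s',np.percentile(Y[:,:2]@ax,[5,50,95]),'t',np.percentile(Y[:,:2]@ay,[0,1,50,99,100]),'z',Y[:,2].min(),Y[:,2].max())
# table plane
mt=(p.min(-1)>140)&(C[...,2]>.1)&(u>60)&(u<155)&(v>185)&(v<262)
T=C[mt]
c=T.mean(0);
for _ in range(5):
    c=T.mean(0); n=np.linalg.svd(T-c,full_matrices=False)[2][2]; n*=np.sign(n[2]); r=(T-c)@n; T=T[abs(r)<.006]
print('table',len(T),'c',c,'n',n,'tilt',np.arccos(n[2]),'std',r.std(),'downdir deg',np.degrees(np.arctan2(n[1],n[0])))
ux=np.array([0,0,1])-n[2]*n; ux/=np.linalg.norm(ux); uy=np.cross(n,ux)
print('ux',ux,'ang',np.degrees(np.arctan2(ux[1],ux[0])))
a=(T-c)@ux; b=(T-c)@uy; print('x range',np.percentile(a,[.2,99.8]),'y range',np.percentile(b,[.2,99.8]))
R=cv2.minAreaRect(np.stack([a,b],1).astype(np.float32)); print(R)
# fork: fit
mf=(abs(C[...,2]-.1275)<.004)&(u>280)&(u<335)&(v>200)&(v<250); F=C[mf]; print('fork',len(F),cv2.minAreaRect(F[:,:2].astype(np.float32)))
ms=(abs(C[...,2]-.010)<.003)&(u>275)&(u<340)&(v>195)&(v<255)&(p[...,0]<p[...,2]*1.6)
mm=cv2.morphologyEx(ms.astype(np.uint8),cv2.MORPH_OPEN,np.ones((3,3)))>0
print('standbase',mm.sum(),cv2.minAreaRect(C[mm][:,:2].astype(np.float32)),cv2.boxPoints(cv2.minAreaRect(C[mm][:,:2].astype(np.float32))))
mo=(p[...,0]>200)&(p[...,2]<90)&(abs(u-314)<12)&(abs(v-218)<12); H=C[mo]; Ht=H[H[:,2]>.204]; print('handle top',len(Ht),cv2.minAreaRect(Ht[:,:2].astype(np.float32)),Ht[:,2].mean())
E
python3 m2.py
```

```text
grinder x angle 68.04962906167073 front s [-1.43267455e-06  3.36959462e-01] tmin -0.6439791857475715
yellow 563 s [0.29150507 0.3357539  0.33967127] t [-0.67739182 -0.67052892 -0.56570093 -0.51004767 -0.50096965] z 2.3922152132538343e-06 0.08041186784465304
table 25 c [0.48438199 0.21749481 0.21876337] n [-0.93246972  0.35227453  0.08001795] tilt 1.4906927374618375 std 0.0003595963071403131 downdir deg 159.3041090464757
ux [ 0.07485434 -0.02827896  0.99679342] ang -20.69589095352432
x range [-0.04231344  0.02351699] y range [-0.06495016  0.03375152]
((-0.010223940946161747, -0.01538103073835373), (0.11755892634391785, 0.02426132746040821), 65.37739562988281)
fork 265 ((0.48632699251174927, -0.2990719974040985), (0.07408284395933151, 0.03806972876191139), 72.70597076416016)
standbase 347 ((0.4886310398578644, -0.29211679100990295), (0.10988111793994904, 0.09825704991817474), 71.90493774414062) [[ 0.42486805 -0.32908106]
 [ 0.5182656  -0.35959917]
 [ 0.55239403 -0.25515252]
 [ 0.45899647 -0.22463441]]
handle top 65 ((0.4912230372428894, -0.2875719666481018), (0.024350499734282494, 0.015365323051810265), 69.19770812988281) 0.21135971377958326
```

```bash
cat > m3.py <<'E'
from h import *
D=np.load('pics/top0.npz'); d=D['d']; p=D['p'].astype(int); C=cloud('top',d); v,u=np.mgrid[:384,:512]
def fit(T,tol,k=8):
    for _ in range(k):
        c=np.median(T,0) if _==0 else T.mean(0); n=np.linalg.svd(T-T.mean(0),full_matrices=False)[2][2]; n*=np.sign(n[2]); r=(T-T.mean(0))@n; T=T[abs(r)<max(tol,2*r.std()*0+tol)]
    return T,T.mean(0),n,r.std()
mt=(p.min(-1)>150)&(C[...,2]>.1)&(u>60)&(u<155)&(v>185)&(v<262)
print(mt.sum())
seed=C[(u>100)&(u<125)&(v>208)&(v<240)]; 
T,c,n,s=fit(seed,.004); print(len(seed),len(T),c,n,s)
for _ in range(4):
    r=(C-c)@n; k=(abs(r)<.004)&(u>55)&(u<160)&(v>180)&(v<265); T=C[k]; c=T.mean(0); n=np.linalg.svd(T-c,full_matrices=False)[2][2]; n*=np.sign(n[2])
k&=p.min(-1)>120
print('table',k.sum(),c,n,'tilt',np.arccos(n[2]),((T-c)@n).std())
ux=np.array([0,0,1])-n[2]*n; ux/=np.linalg.norm(ux); print('ux',ux,'ang',np.degrees(np.arctan2(ux[1],ux[0])))
a=np.radians(68.05); uxg=np.array([np.cos(a),np.sin(a),0]); uxg-=n*(uxg@n); uxg/=np.linalg.norm(uxg); uy=np.cross(n,uxg)
T=C[k]; A=np.stack([(T-c)@uxg,(T-c)@uy],1); print(cv2.minAreaRect(A.astype(np.float32)),np.percentile(A,[0.5,99.5],axis=0))
# slot: dark pixels within the table; ray-plane intersect image -> rectified
K,M=info('top')
def ray(uu,vv):
    dd=M[:3,:3]@np.array([(uu-K[0,2])/K[0,0],-(vv-K[1,2])/K[1,1],-1]); t=((c-M[:3,3])@n)/(dd@n); return M[:3,3]+t*dd
S=2500; H=240;W=360; 
mx=np.zeros((450,600),np.float32); my=mx.copy()
for i in range(450):
    for j in range(600):
        X=c+uxg*((j-300)/3000)+uy*((225-i)/3000); q=proj('top',X); mx[i,j],my[i,j]=q
im=cv2.remap(cv2.imread('pics/top0.png'),mx,my,cv2.INTER_CUBIC); cv2.imwrite('pics/rect.png',im)
np.savez('table.npz',c=c,n=n,ux=uxg,uy=uy)
# tray
a=np.radians(68.05); ax=np.array([np.cos(a),np.sin(a)]); ay=np.array([-ax[1],ax[0]])
s=C[...,:2]@ax; t=C[...,:2]@ay
m=(abs(s-.337)<.006)&(C[...,2]>.01)&(C[...,2]<.085)&(p[...,0]>110)&(p[...,2]<p[...,0]*.5)&(p[...,1]>p[...,0]*.55)&(v<200)&(u<200)
print('tray',m.sum(),np.percentile(s[m],[10,50,90]),np.percentile(t[m],[1,50,99]),C[m][:,2].min(),C[m][:,2].max())
E
python3 m3.py
```

```text
2741
744 117 [0.46599504 0.17646983 0.24015045] [-0.08867146  0.94368757  0.31873364] 0.0023181611988336145
table 175 [0.46656359 0.16823684 0.26475029] [-0.07832556  0.94424412  0.3197939 ] tilt 1.2452843678986352 0.002163942164942617
ux [ 0.02643628 -0.31869933  0.94748713] ang -85.2581404296551
((-0.2347927689552307, -0.33604443073272705), (1.1489852666854858, 0.12609733641147614), 54.53866958618164) [[-0.61293062 -0.77203151]
 [ 0.14661999  0.10146578]]Traceback (most recent call last):
  File "m3.py", line 26, in <module>
    X=c+uxg*((j-300)/3000)+uy*((225-i)/3000); q=proj('top',X); mx[i,j],my[i,j]=q
                                                ~~~~^^^^^^^^^
  File "h.py", line 16, in proj
    K,T=info(n); c=T[:3,:3].T@(np.array(X)-T[:3,3]); return K[0,0]*c[0]/-c[2]+K[0,2], K[1,1]*(-c[1])/-c[2]+K[1,2]
        ~~~~^^^
  File "h.py", line 6, in info
    i=eyes.camera_info(n); return np.array(i['intrinsics']),np.array(i['pose'])
ValueError: time passes only in moves, steps and waits
```

```bash
sed -i 's/^def info(n):/import functools\n@functools.lru_cache(None)\ndef info(n):/' h.py
python3 - <<'E'
s=open('m3.py').read()
a=s.index('seed='); b=s.index("k&=p.min")
s=s[:a]+'''
T=C[mt&(d>0)]; g=np.random.default_rng(0); best=0
for _ in range(2000):
    q=T[g.choice(len(T),3,replace=False)]; n=np.cross(q[1]-q[0],q[2]-q[0]); n/=np.linalg.norm(n)+1e-12; k=abs((T-q[0])@n)<.004
    if k.sum()>best and abs(n[2])>.7: best=k.sum(); bk=k
for _ in range(4):
    Q=T[bk]; c=Q.mean(0); n=np.linalg.svd(Q-c,full_matrices=False)[2][2]; n*=np.sign(n[2]); bk=abs((T-c)@n)<.004
T=T[bk]; k=(abs((C-c)@n)<.004)&mt&(d>0)
'''+s[b:]
open('m3.py','w').write(s)
E
python3 m3.py
```

```text
2741
table 2502 [0.46718158 0.19608118 0.21485546] [-0.15124406 -0.36983456  0.91670477] tilt 0.4110425136613065 0.0016792389629250567
ux [0.34699253 0.84849503 0.39956522] ang 67.75786462168067
((-0.0012574344873428345, -0.00044070929288864136), (0.0999116376042366, 0.15965406596660614), 89.64533233642578) [[-0.08035182 -0.05000732]
 [ 0.07723708  0.04904336]]
tray 270 [0.33559154 0.33659137 0.33766885] [-0.62585491 -0.56922653 -0.51419935] 0.010372136624341222 0.08041186784465304
```

View pics/rect.png

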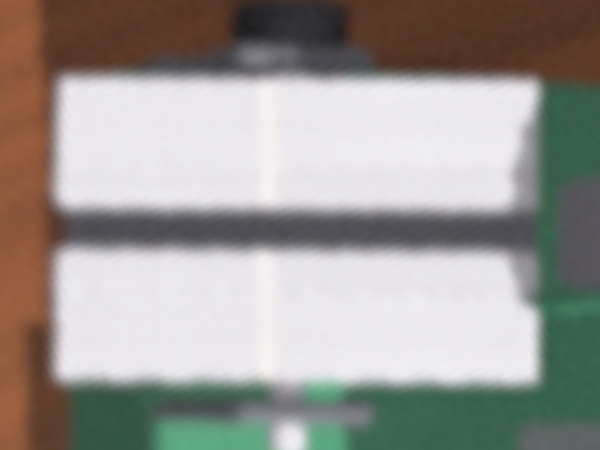

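```bash
cat > go.py <<'E'
import sys; from h import *
from scipy.spatial.transform import Rotation as R
# usage go.py x y z yawdeg(tool x angle)
s=manip.get_state(); t=list(map(float,sys.argv[1:5])); Rm=R.from_quat(s['eef_rot']); M=Rm.as_matrix()
d=M.T@(np.array(t[:3])-s['position'])*1000; yaw=np.degrees(np.arctan2(M[1,0],M[0,0]))
dy=(t[3]-yaw+180)%360-180
print('t',round(s['time_s'],2),'pos',s['position'].round(4),'yaw',round(yaw,2),'tilt',np.degrees(np.arccos(-M[2,2])).round(2),'grip',round(s['grip_width'],3),'F',s['wrist_force'].round(1),'\nshift(tool mm)',d.round(1),'turn',round(-np.radians(dy),3))
E
python3 -m creep '[{"xyz":[0,0,-5],"turn":-0.15},{"xyz":[0,0,-5],"turn":-0.15},{"xyz":[0,0,0],"turn":-0.15},{"xyz":[0,0,0],"turn":-0.15},{"xyz":[0,0,0],"turn":-0.15},{"xyz":[0,0,0],"turn":-0.15},{"xyz":[0,0,0],"turn":-0.06},{"xyz":[0,0,0],"turn":0}]' 1 40
python3 go.py 0.491 -0.2876 0.25 71.5
```

```text
time_s: 0.9
position: [0.1598, -0.5261, 0.2484]
eef_rot: [0.809, 0.587, 0.0, -0.0]
wrist_force: [0.7, 0.2, 0.6]
grip_width: 1.0
t 0.9 pos [ 0.1598 -0.5261  0.2484] yaw 71.92 tilt 0.05 grip 1.0 F [0.7 0.2 0.6] 
shift(tool mm) [329.6 240.8  -1.4] turn 0.007
```

```bash
python3 -m creep '[{"xyz":[38,30,0],"turn":0},{"xyz":[38,30,0],"turn":0},{"xyz":[38,30,0],"turn":0},{"xyz":[38,30,0],"turn":0},{"xyz":[38,30,0],"turn":0},{"xyz":[38,30,0],"turn":0},{"xyz":[38,30,0],"turn":0},{"xyz":[38,30,0],"turn":0}]'
python3 -m creep '[{"xyz":[25,1,0],"turn":0},{"xyz":[0,0,0],"turn":0},{"xyz":[0,0,0],"turn":0}]'
python3 go.py 0.491 -0.2876 0.159 71.5
python3 - <<'E'
from h import *
p,d=snap('top','t1'); crop('t1',260,170,400,270,5,'c4'); p,d=snap('scene','s1'); crop('s1',150,100,310,240,5,'c5')
E
```

```text
time_s: 1.7
position: [0.4838, -0.3104, 0.2487]
eef_rot: [0.81, 0.586, -0.0, -0.0]
wrist_force: [-0.9, -1.8, 0.6]
grip_width: 1.001
time_s: 2.0
position: [0.491, -0.2885, 0.2486]
eef_rot: [0.81, 0.587, -0.0, -0.0]
wrist_force: [0.2, 0.6, -1.1]
grip_width: 1.004
t 2.0 pos [ 0.491  -0.2885  0.2486] yaw 71.87 tilt 0.03 grip 1.004 F [ 0.2  0.6 -1.1] 
shift(tool mm) [ 0.9 -0.2 89.6] turn 0.006
```

View pics/c4.png

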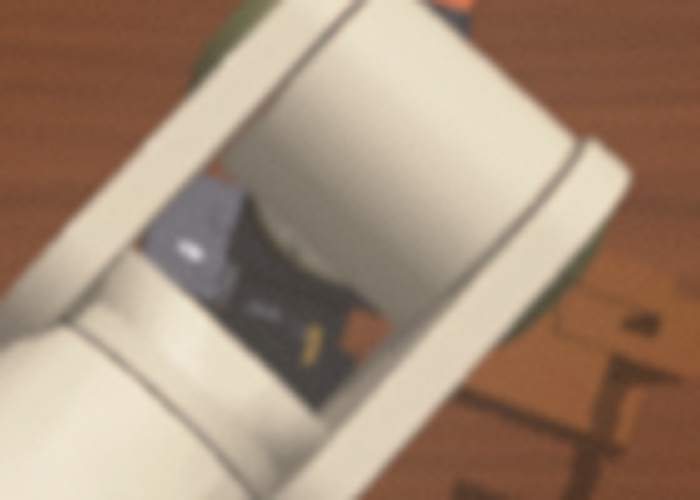

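View pics/c5.png

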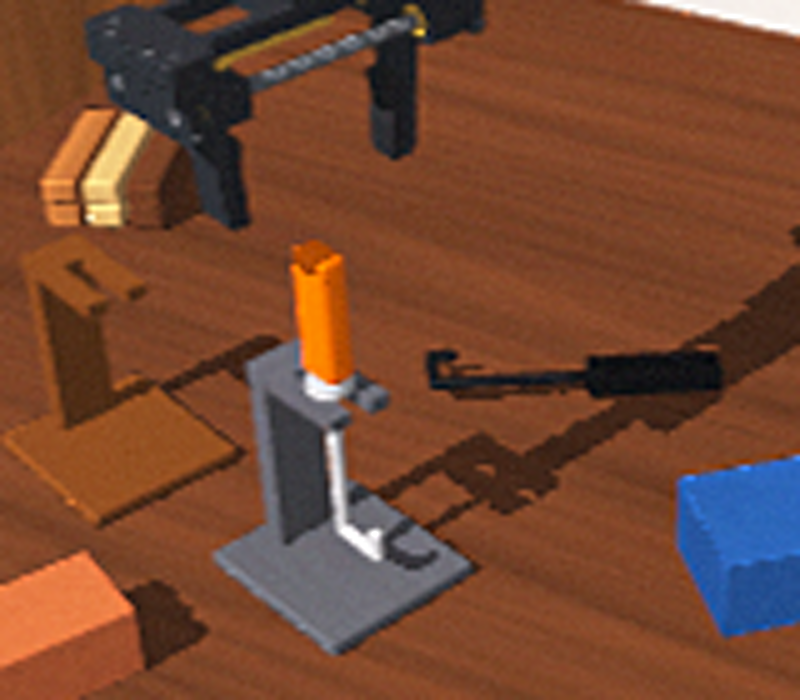

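The open fingers straddle the handle (c5: fingers at (225,190) and (395,120), handle at (320,310)). Going down to grip.

```bash
python3 -m creep '[{"xyz":[0.5,0,30],"turn":0},{"xyz":[0.5,0,30],"turn":0},{"xyz":[0,0,20],"turn":0},{"xyz":[0,0,9],"turn":0},{"xyz":[0,0,0],"turn":0}]'
python3 -m creep '[{"xyz":[0,0,0],"turn":0},{"xyz":[0,0,0],"turn":0},{"xyz":[0,0,0],"turn":0},{"xyz":[0,0,0],"turn":0},{"xyz":[0,0,0],"turn":0},{"xyz":[0,0,0],"turn":0},{"xyz":[0,0,0],"turn":0},{"xyz":[0,0,0],"turn":0}]' 0.1 50
python3 go.py 0.491 -0.2876 0.172 71.5
```

```text
time_s: 2.6
position: [0.4907, -0.2882, 0.1591]
eef_rot: [0.81, 0.586, -0.0, -0.001]
wrist_force: [-0.2, 0.1, -0.0]
grip_width: 1.004
time_s: 3.4
position: [0.4914, -0.2875, 0.1597]
eef_rot: [0.81, 0.587, 0.0, -0.0]
wrist_force: [-0.6, 0.3, -0.1]
grip_width: 0.297
t 3.4 pos [ 0.4914 -0.2875  0.1597] yaw 71.9 tilt 0.0 grip 0.297 F [-0.6  0.3 -0.1] 
shift(tool mm) [ -0.2  -0.4 -12.3] turn 0.007
```

```bash
python3 -m creep '[{"xyz":[0,0,0],"turn":0},{"xyz":[0,0,0],"turn":0},{"xyz":[0,0,0],"turn":0},{"xyz":[0,0,0],"turn":0}]' 0.05 50
python3 go.py 0.491 -0.2876 0.172 71.5
```

```text
time_s: 3.8
position: [0.4914, -0.2875, 0.1597]
eef_rot: [0.81, 0.587, -0.0, -0.0]
wrist_force: [0.7, -0.2, 0.2]
grip_width: 0.203
t 3.8 pos [ 0.4914 -0.2875  0.1597] yaw 71.89 tilt 0.01 grip 0.203 F [ 0.7 -0.2  0.2] 
shift(tool mm) [ -0.2  -0.4 -12.3] turn 0.007
```

```bash
python3 -m creep '[{"xyz":[0,0,-8],"turn":0},{"xyz":[0,0,-6],"turn":0},{"xyz":[0,0,0],"turn":0},{"xyz":[15,0,0],"turn":0},{"xyz":[25,0,0],"turn":0},{"xyz":[30,0,0],"turn":0},{"xyz":[0,0,0],"turn":0}]'
python3 go.py 0.6 -0.03 0.161 68
python3 - <<'E'
from h import *
p,d=snap('scene','s2'); crop('s2',150,80,330,235,4,'c6')
E
```

```text
time_s: 4.5
position: [0.5138, -0.2172, 0.1736]
eef_rot: [0.809, 0.588, 0.0, -0.001]
wrist_force: [-1.0, -1.0, -1.4]
grip_width: 0.203
t 4.5 pos [ 0.5138 -0.2172  0.1736] yaw 72.09 tilt 0.09 grip 0.203 F [-1.  -1.  -1.4] 
shift(tool mm) [204.6  24.5  12.9] turn 0.071
```

View pics/c6.png

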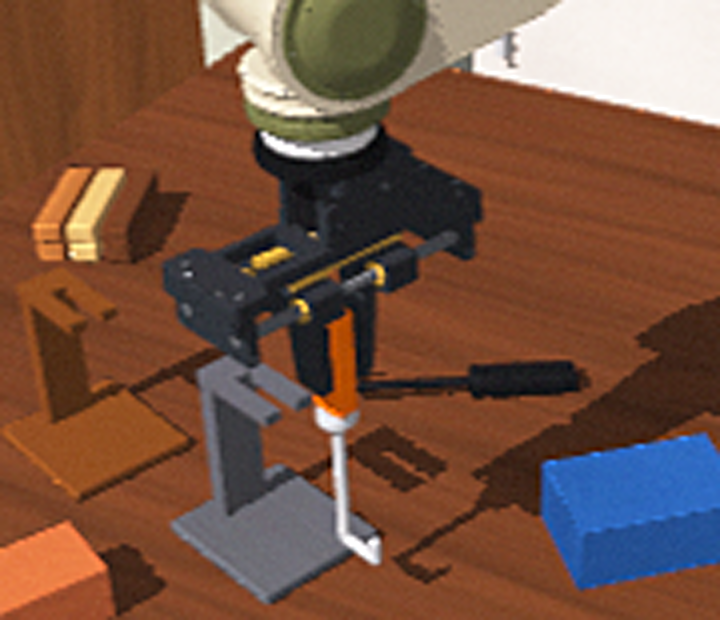

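```bash
python3 - <<'E'
from h import *
for o,z,l in((.030,-.078,'tip'),(0,-.095,'bend'),(0,0,'collar'),(0,.084,'top')):
    a=np.radians(72); X=np.array([.5138+o*np.cos(a),-.2172+o*np.sin(a),.1736-.0314+z]); q=np.array(proj('scene',X)); print(l,q,(q-[150,80])*4)
E
python3 -m creep '[{"xyz":[0,0,0],"turn":0.07},{"xyz":[30,0,0],"turn":0},{"xyz":[45,2,0],"turn":0},{"xyz":[45,2,0],"turn":0},{"xyz":[45,2,0],"turn":0},{"xyz":[45,2,0],"turn":0},{"xyz":[25,0,0],"turn":0},{"xyz":[0,0,0],"turn":0}]'
python3 go.py 0.6322 0.0434 0.1615 68
```

```text
tip [243.48954684 214.42839173] [373.95818738 537.71356691]
bend [236.23635532 214.00638109] [344.9454213  536.02552437]
collar [234.35846489 184.81014324] [337.43385957 419.24057295]
top [232.51912576 156.21327625] [330.07650303 304.853105  ]
time_s: 5.35
position: [0.6096, -0.0037, 0.1733]
eef_rot: [0.829, 0.56, 0.0, -0.0]
wrist_force: [-0.5, -0.3, -2.7]
grip_width: 0.201
t 5.35 pos [ 0.6096 -0.0037  0.1733] yaw 68.08 tilt 0.03 grip 0.201 F [-0.5 -0.3 -2.7] 
shift(tool mm) [52.1  3.4 11.8] turn 0.001
```

```bash
python3 -m creep '[{"xyz":[15,2,6],"turn":0},{"xyz":[15,1,6],"turn":0},{"xyz":[10,0.5,0],"turn":0},{"xyz":[0,0,0],"turn":0},{"xyz":[0,0,0],"turn":0}]'
python3 go.py 0.6322 0.0434 0.1615 68
python3 - <<'E'
from h import *
p,d=snap('top','t3'); crop('t3',100,110,240,210,5,'c7'); p,d=snap('scene','s3'); cv2.imwrite('pics/s3b.png',cv2.resize(p[:,:,::-1],(800,600)))
E
```

```text
time_s: 5.85
position: [0.6274, 0.0293, 0.1618]
eef_rot: [0.83, 0.558, -0.0, 0.0]
wrist_force: [-0.2, 0.0, -1.1]
grip_width: 0.201
t 5.85 pos [0.6274 0.0293 0.1618] yaw 67.88 tilt 0.01 grip 0.201 F [-0.2  0.  -1.1] 
shift(tool mm) [14.9 -0.9  0.3] turn -0.002
```

View pics/c7.png

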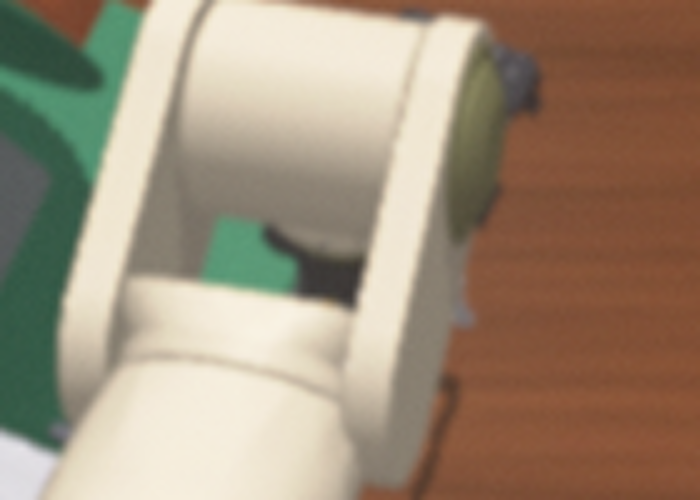

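View pics/s3b.png

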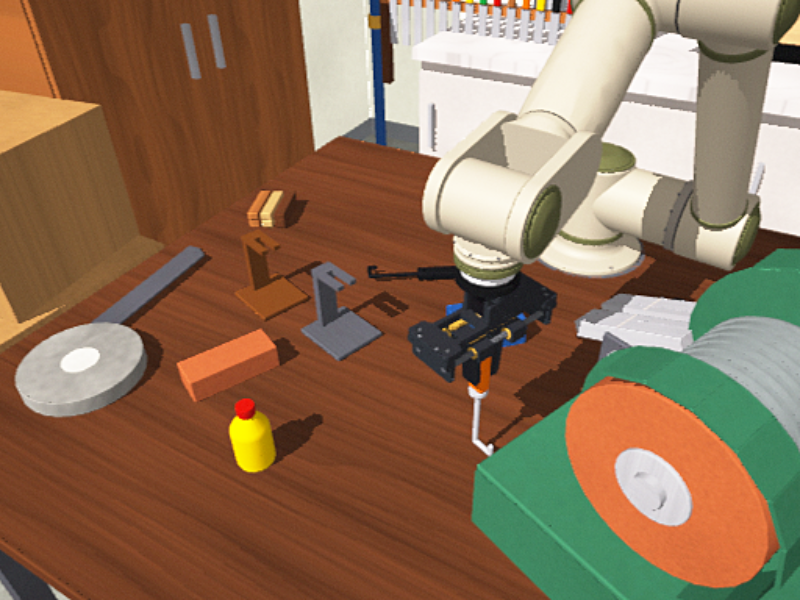

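```bash
python3 -m creep '[{"xyz":[12,-0.5,0],"turn":0},{"xyz":[12,-0.4,0],"turn":0},{"xyz":[8,0,0],"turn":0},{"xyz":[8,0,0],"turn":0},{"xyz":[8,0,0],"turn":0},{"xyz":[0,0,0],"turn":0}]'
python3 go.py 0.6497 0.0869 0.1615 68
```

```text
time_s: 6.55
position: [0.6448, 0.0754, 0.1616]
eef_rot: [0.829, 0.559, 0.0, -0.0]
wrist_force: [0.7, 0.1, -1.4]
grip_width: 0.201
t 6.55 pos [0.6448 0.0754 0.1616] yaw 67.95 tilt 0.01 grip 0.201 F [ 0.7  0.1 -1.4] 
shift(tool mm) [12.5  0.2  0.1] turn -0.001
```

```bash
python3 -m creep '[{"xyz":[6,0,0],"turn":0},{"xyz":[6.5,0,0],"turn":0},{"xyz":[0,0,0],"turn":0},{"xyz":[0,0,-5],"turn":0},{"xyz":[0,0,-5],"turn":0},{"xyz":[0,0,-4],"turn":0},{"xyz":[0,0,0],"turn":0}]'
python3 go.py 0.6497 0.0869 0.1615 68
python3 - <<'E'
from h import *
p,d=snap('scene','s4'); crop('s4',230,180,410,310,4,'c8'); p,d=snap('top','t4');crop('t4',100,110,240,210,5,'c9')
E
```

```text
time_s: 7.25
position: [0.6496, 0.0857, 0.1768]
eef_rot: [0.83, 0.558, 0.001, 0.0]
wrist_force: [-0.7, -0.4, -1.2]
grip_width: 0.199
t 7.25 pos [0.6496 0.0857 0.1768] yaw 67.87 tilt 0.1 grip 0.199 F [-0.7 -0.4 -1.2] 
shift(tool mm) [ 1.2 -0.4 15.3] turn -0.002
```

View pics/c8.png

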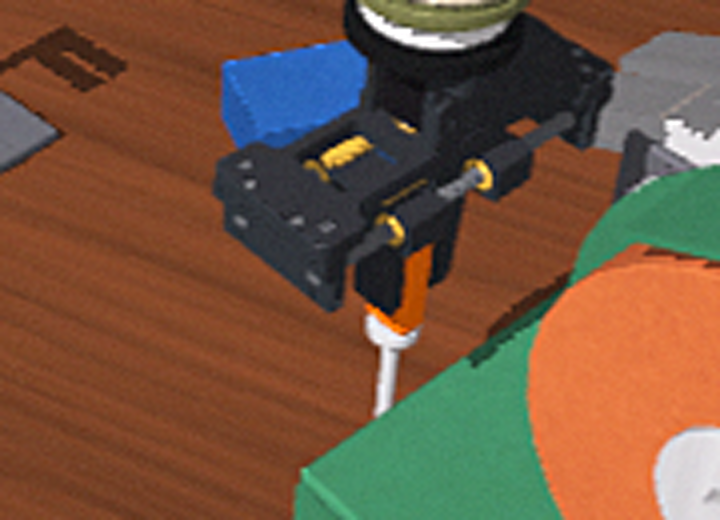

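```bash
python3 -m creep '[{"xyz":[-5,0,0],"turn":0},{"xyz":[-5,0,0],"turn":0},{"xyz":[-5,0,0],"turn":0},{"xyz":[-5,0,0],"turn":0},{"xyz":[-5,0,0],"turn":0},{"xyz":[-5,0,0],"turn":0},{"xyz":[-5,0,0],"turn":0},{"xyz":[-5,0,0],"turn":0}]'
python3 -m creep '[{"xyz":[-6,0,0],"turn":0},{"xyz":[-6,0,0],"turn":0},{"xyz":[-6,0,0],"turn":0},{"xyz":[-6,0,0],"turn":0}]'
python3 - <<'E'
from h import *
p,d=snap('top','t5'); crop('t5',100,110,240,210,5,'c9')
E
python3 go.py 0.6497 0.0869 0.1615 68
```

```text
time_s: 8.15
position: [0.634, 0.0484, 0.1757]
eef_rot: [0.83, 0.558, -0.0, -0.0]
wrist_force: [0.3, 1.4, -2.7]
grip_width: 0.197
time_s: 8.55
position: [0.625, 0.0261, 0.1757]
eef_rot: [0.83, 0.558, -0.0, -0.0]
wrist_force: [0.9, 2.6, -2.5]
grip_width: 0.201
t 8.6 pos [0.6248 0.0252 0.1759] yaw 67.85 tilt 0.04 grip 0.202 F [ 0.7 -1.1 -1.2] 
shift(tool mm) [66.6 -0.2 14.3] turn -0.003
```

View pics/c9.png

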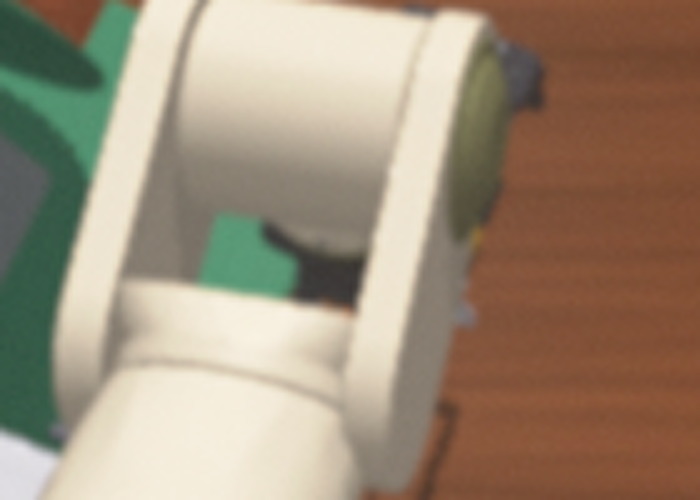

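A yellow sliver at c9 (478,235) and a steady pull of about 2.5 N show the tray following.

```bash
python3 -m creep '[{"xyz":[-6,0,0],"turn":0},{"xyz":[-6,0,0],"turn":0},{"xyz":[-6,0,0],"turn":0},{"xyz":[-6,0,0],"turn":0},{"xyz":[-6,0,0],"turn":0},{"xyz":[-6,0,0],"turn":0},{"xyz":[-6,0,0],"turn":0},{"xyz":[-6,0,0],"turn":0}]'
python3 -m creep '[{"xyz":[-5,0,0],"turn":0},{"xyz":[-5,0,0],"turn":0},{"xyz":[-5,0,0],"turn":0},{"xyz":[-4,0,0],"turn":0},{"xyz":[0,0,0],"turn":0}]'
python3 - <<'E'
from h import *
p,d=snap('scene','s6'); crop('s6',200,180,380,310,4,'c10')
E
python3 go.py 0.6497 0.0869 0.1615 68
```

```text
time_s: 9.4
position: [0.607, -0.0184, 0.1758]
eef_rot: [0.83, 0.558, 0.0, 0.0]
wrist_force: [0.6, 1.5, -0.8]
grip_width: 0.204
time_s: 9.9
position: [0.5997, -0.0362, 0.1757]
eef_rot: [0.83, 0.558, -0.0, 0.0]
wrist_force: [0.2, -0.9, -1.3]
grip_width: 0.199
t 9.95 pos [ 0.5998 -0.036   0.1757] yaw 67.86 tilt 0.05 grip 0.2 F [-0.   0.2 -1.8] 
shift(tool mm) [132.6  -0.   14.1] turn -0.002
```

View pics/c10.png

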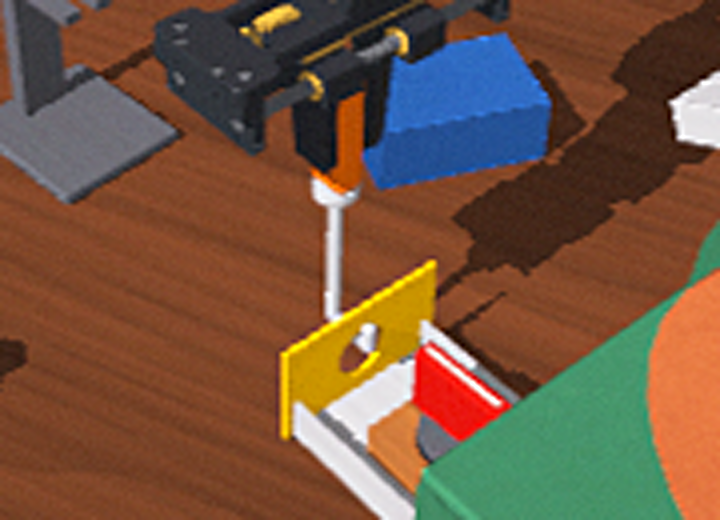

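```bash
python3 -m creep '[{"xyz":[-3,0,0],"turn":0},{"xyz":[-3,0,0],"turn":0},{"xyz":[-2,0,0],"turn":0},{"xyz":[0,0,0],"turn":0}]'
python3 go.py 0.6497 0.0869 0.1615 68
```

```text
time_s: 10.35
position: [0.5969, -0.0429, 0.1756]
eef_rot: [0.83, 0.558, 0.0, -0.0]
wrist_force: [0.3, 1.6, -2.0]
grip_width: 0.205
t 10.35 pos [ 0.5969 -0.0429  0.1756] yaw 67.87 tilt 0.03 grip 0.205 F [ 0.3  1.6 -2. ] 
shift(tool mm) [140.2   0.   14.2] turn -0.002
```

```bash
python3 -m creep '[{"xyz":[-2,0,0],"turn":0},{"xyz":[0,0,0],"turn":0}]'
python3 go.py 0.6497 0.0869 0.1615 68
```

```text
time_s: 10.55
position: [0.5964, -0.0439, 0.1756]
eef_rot: [0.83, 0.558, 0.001, -0.001]
wrist_force: [2.2, 5.6, -2.9]
grip_width: 0.198
t 10.55 pos [ 0.5964 -0.0439  0.1756] yaw 67.89 tilt 0.14 grip 0.198 F [ 2.2  5.6 -2.9] 
shift(tool mm) [1.412e+02 1.000e-01 1.440e+01] turn -0.002
```

End stop reached (force up to about 6 N). Now I'll unhook.

```bash
python3 -m creep '[{"xyz":[5,0,0],"turn":0},{"xyz":[6,0,0],"turn":0},{"xyz":[0,0,5],"turn":0},{"xyz":[0,0,5],"turn":0},{"xyz":[0,0,4],"turn":0},{"xyz":[0,0,0],"turn":0}]'
python3 go.py 0.6001 -0.035 0.1615 68
python3 -m creep '[{"xyz":[-5,0,0],"turn":0},{"xyz":[-8,0,0],"turn":0},{"xyz":[-8,0,0],"turn":0},{"xyz":[-10,0,0],"turn":0},{"xyz":[-10,0,0],"turn":0},{"xyz":[-12,0,0],"turn":0},{"xyz":[0,0,0],"turn":0}]'
python3 go.py 0.5139 -0.2177 0.172 71.8
python3 - <<'E'
from h import *
p,d=snap('scene','s7'); crop('s7',170,140,380,310,3.8,'c11')
E
```

```text
time_s: 11.15
position: [0.6, -0.0347, 0.1609]
eef_rot: [0.83, 0.558, -0.001, -0.001]
wrist_force: [-0.1, -0.6, -1.1]
grip_width: 0.199
t 11.15 pos [ 0.6    -0.0347  0.1609] yaw 67.87 tilt 0.09 grip 0.199 F [-0.1 -0.6 -1.1] 
shift(tool mm) [-0.3  0.2 -0.6] turn -0.002
time_s: 11.85
position: [0.5799, -0.0853, 0.1618]
eef_rot: [0.83, 0.558, -0.0, 0.0]
wrist_force: [0.3, -0.2, -1.2]
grip_width: 0.2
t 11.85 pos [ 0.5799 -0.0853  0.1618] yaw 67.78 tilt 0.02 grip 0.2 F [ 0.3 -0.2 -1.2] 
shift(tool mm) [-147.6  -11.   -10.2] turn -0.07
```

View pics/c11.png

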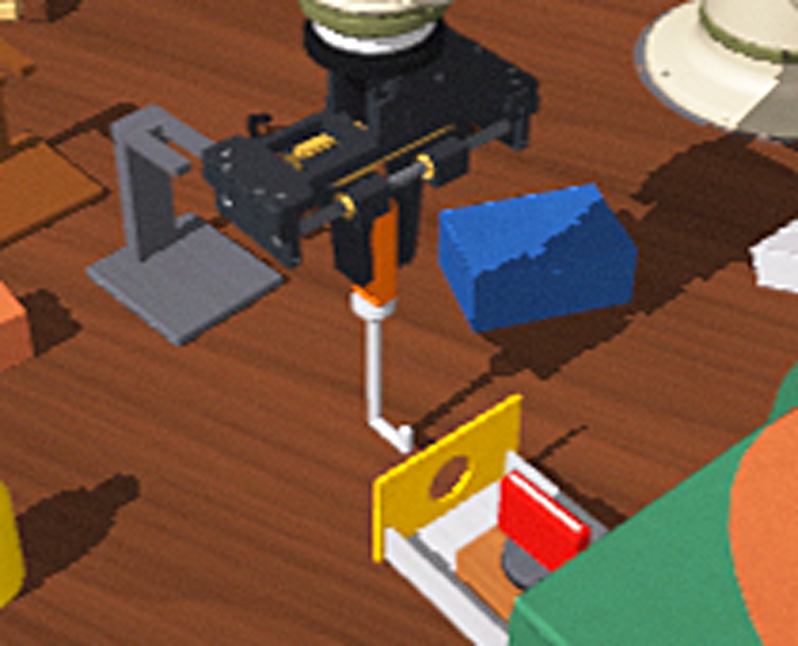

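```bash
python3 - <<'E'
from h import *
for z in (.0,.004,-.095): q=np.array(proj('scene',[.5799,-.0853,.1618-.0314+z])); print(q,(q-[170,140])*3.8)
E
python3 -m creep '[{"xyz":[0,0,-6],"turn":-0.07},{"xyz":[-20,0,-5],"turn":0},{"xyz":[-30,0,0],"turn":0},{"xyz":[-35,0,0],"turn":0},{"xyz":[-30,0,0],"turn":0},{"xyz":[-20,0,0],"turn":0},{"xyz":[0,0,0],"turn":0}]'
python3 go.py 0.5139 -0.2177 0.173 71.85
```

```text
[268.55239498 220.52522316] [374.49910092 305.99584801]
[268.54687522 219.18801522] [374.47812584 300.91445782]
[268.67578308 250.41702909] [374.96797571 419.58471054]
time_s: 12.6
position: [0.538, -0.2138, 0.1727]
eef_rot: [0.81, 0.586, -0.0, 0.0]
wrist_force: [0.2, -0.0, -1.6]
grip_width: 0.197
t 12.6 pos [ 0.538  -0.2138  0.1727] yaw 71.74 tilt 0.02 grip 0.197 F [ 0.2 -0.  -1.6] 
shift(tool mm) [-11.2 -21.7  -0.3] turn -0.002
```

```bash
python3 -m creep '[{"xyz":[-6,-11,0],"turn":0},{"xyz":[-6,-11,0],"turn":0},{"xyz":[0,0,0],"turn":0},{"xyz":[0,0,0],"turn":0}]'
python3 go.py 0.4912 -0.2877 0.173 71.85
```

```text
time_s: 13.0
position: [0.5144, -0.2159, 0.1729]
eef_rot: [0.809, 0.587, 0.0, 0.0]
wrist_force: [0.0, -1.6, -1.9]
grip_width: 0.199
t 13.0 pos [ 0.5144 -0.2159  0.1729] yaw 71.92 tilt 0.03 grip 0.199 F [ 0.  -1.6 -1.9] 
shift(tool mm) [-75.5   0.3  -0.1] turn 0.001
```

```bash
python3 -m creep '[{"xyz":[-15,0,0],"turn":0},{"xyz":[-20,0,0],"turn":0},{"xyz":[-15,0,0],"turn":0},{"xyz":[-12,0.2,0],"turn":0},{"xyz":[-8,0,0],"turn":0},{"xyz":[-5,0,0],"turn":0},{"xyz":[0,0,0],"turn":0}]'
python3 go.py 0.4912 -0.2877 0.160 71.85
python3 - <<'E'
from h import *
p,d=snap('scene','s8'); crop('s8',150,120,310,240,5,'c12')
E
```

```text
time_s: 13.7
position: [0.4906, -0.2883, 0.1727]
eef_rot: [0.81, 0.587, 0.0, -0.0]
wrist_force: [0.3, -0.4, -1.4]
grip_width: 0.202
t 13.7 pos [ 0.4906 -0.2883  0.1727] yaw 71.87 tilt 0.01 grip 0.202 F [ 0.3 -0.4 -1.4] 
shift(tool mm) [ 0.7  0.4 12.7] turn 0.0
```

View pics/c12.png

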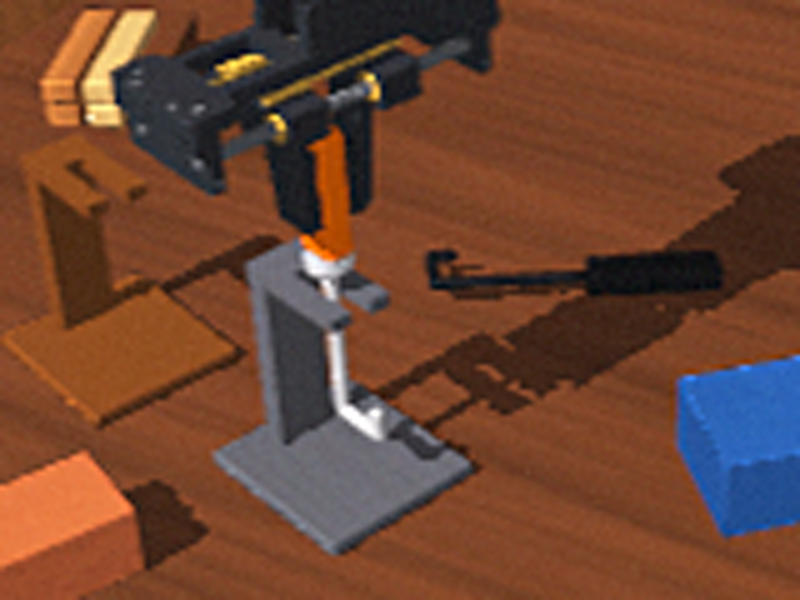

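Rod is in the fork, collar above the prongs. Lower until it bears, then release.

```bash
python3 -m creep '[{"xyz":[0.5,0.2,5],"turn":0},{"xyz":[0,0,4],"turn":0},{"xyz":[0,0,2],"turn":0},{"xyz":[0,0,1.5],"turn":0},{"xyz":[0,0,0],"turn":0}]'
python3 go.py 0.4912 -0.2877 0.160 71.85
```

```text
time_s: 14.25
position: [0.491, -0.2874, 0.16]
eef_rot: [0.81, 0.587, -0.0, -0.0]
wrist_force: [-0.0, -0.2, -1.5]
grip_width: 0.201
t 14.25 pos [ 0.491  -0.2874  0.16  ] yaw 71.91 tilt 0.02 grip 0.201 F [-0.  -0.2 -1.5] 
shift(tool mm) [-0.3  0.3  0. ] turn 0.001
```

```bash
python3 -m creep '[{"xyz":[0,0,0.7],"turn":0},{"xyz":[0,0,0.3],"turn":0},{"xyz":[0,0,0],"turn":0}]'
python3 go.py 0.4912 -0.2877 0.160 71.85
```

```text
time_s: 14.55
position: [0.4911, -0.2875, 0.1597]
eef_rot: [0.81, 0.587, 0.0, 0.0]
wrist_force: [-1.2, 0.2, 2.5]
grip_width: 0.201
t 14.55 pos [ 0.4911 -0.2875  0.1597] yaw 71.89 tilt 0.04 grip 0.201 F [-1.2  0.2  2.5] 
shift(tool mm) [-0.2  0.1 -0.3] turn 0.001
```

Seated (force changed sign). Release slowly, then rise.

```bash
python3 -m creep '[{"xyz":[0,0,0],"turn":0},{"xyz":[0,0,0],"turn":0},{"xyz":[0,0,0],"turn":0},{"xyz":[0,0,0],"turn":0},{"xyz":[0,0,0],"turn":0}]' 0.45 40
python3 -m creep '[{"xyz":[0,0,-15],"turn":0},{"xyz":[0,0,-30],"turn":0},{"xyz":[0,0,-35],"turn":0},{"xyz":[0,0,-20],"turn":0},{"xyz":[0,0,0],"turn":0}]' 0.7
python3 go.py 0.6 -0.03 0.24 68
python3 - <<'E'
from h import *
p,d=snap('scene','s9'); crop('s9',150,120,310,240,5,'c13'); p,d=snap('top','t9'); cv2.imwrite('pics/t9b.png',cv2.resize(p[:,:,::-1],(800,600)))
E
```

```text
time_s: 15.05
position: [0.4911, -0.2875, 0.1592]
eef_rot: [0.81, 0.587, 0.0, -0.0]
wrist_force: [-0.7, -0.5, 0.5]
grip_width: 0.45
time_s: 15.55
position: [0.4917, -0.288, 0.262]
eef_rot: [0.81, 0.587, 0.001, 0.003]
wrist_force: [0.1, -0.7, -0.3]
grip_width: 0.704
t 15.55 pos [ 0.4917 -0.288   0.262 ] yaw 71.9 tilt 0.33 grip 0.704 F [ 0.1 -0.7 -0.3] 
shift(tool mm) [278.9  22.7  21.5] turn 0.068
```

View pics/c13.png

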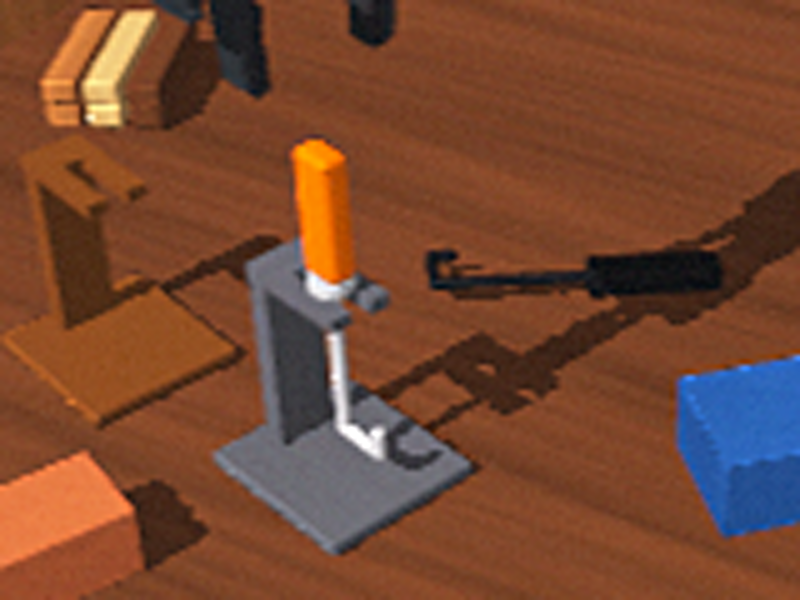

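View pics/t9b.png

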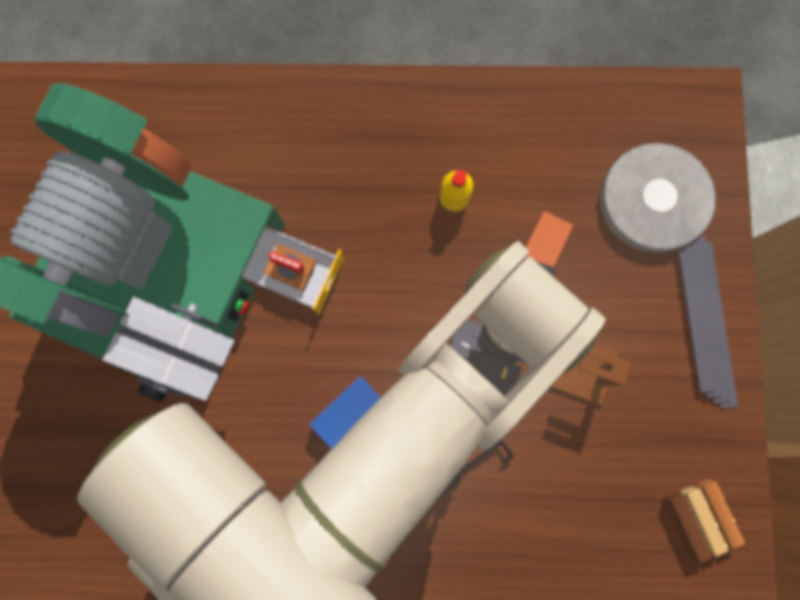

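Hook hangs as before (c13 (325,220)), and the tray is out with the red stop at top (287,262). Now I'll measure the stop.

Run:
```python
from h import *
D=np.load('pics/t9.npz'); d=D['d'];p=D['p'].astype(int);C=cloud('top',d);v,u=np.mgrid[:384,:512]
m=(p[...,0]>120)&(p[...,1]<90)&(p[...,2]<90)&(abs(u-184)<18)&(abs(v-168)<14)&(d>0)
R=C[m];print(len(R),R[:,2].max()); T=R[R[:,2]>.08]; print(len(T),T.mean(0),cv2.minAreaRect(T[:,:2].astype(np.float32)))
a=np.radians(68.05); ax=np.array([np.cos(a),np.sin(a)]); ay=np.array([-ax[1],ax[0]])
s=C[...,:2]@ax; t=C[...,:2]@ay
y=(p[...,0]>110)&(p[...,2]<p[...,0]*.5)&(p[...,1]>p[...,0]*.55)&(u>190)&(u<225)&(v>150)&(v<205)&(C[...,2]>.01)
print('front s',np.percentile(s[y],[5,50,95])-.3366,'t',np.percentile(t[y],[2,98]))
S=.3366-.05; q=S*ax-.570*ay; print('expected stop',q); print('stop s',T[:,:2].mean(0)@ax-.3366,'t',T[:,:2].mean(0)@ay)
crop('t9',150,140,240,210,8,'c14')
```

```text
81 0.09061691999461252
41 [0.6281499  0.04787773 0.0857799 ] ((0.6298051476478577, 0.05218376964330673), (0.058661818504333496, 0.011056017130613327), 76.32746887207031)
front s [-0.1307911  -0.12946612 -0.06997598] t [-0.62168572 -0.51315892]
expected stop [0.63581125 0.05276   ]
stop s -0.05739215634334305 t -0.5647190031930822
```

View pics/c14.png

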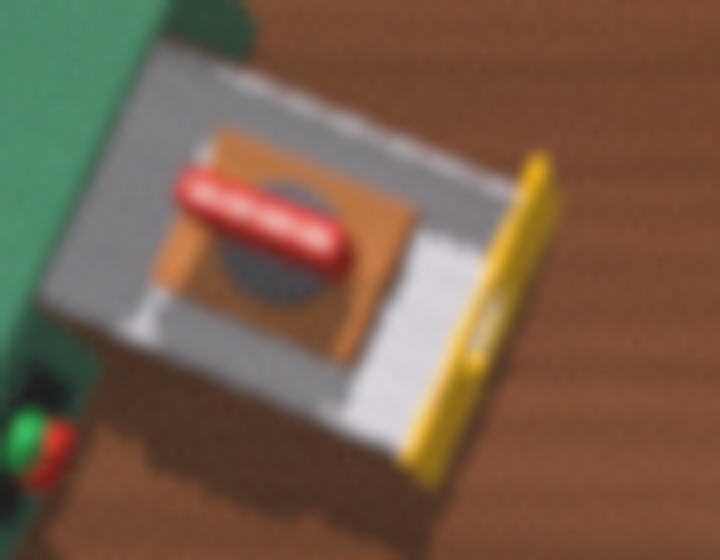

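```bash
python3 - <<'E'
from h import *
K,M=info('top')
def at(px,py,z):
    u,v=px/8+150-.5+.06,py/8+140-.5+.06
    dd=M[:3,:3]@np.array([(u-K[0,2])/K[0,0],-(v-K[1,2])/K[1,1],-1]); return M[:3,3]+dd*(z-M[2,3])/dd[2]
A=at(345,243,.087);B=at(188,188,.087); C=(A+B)/2; print(A,B,C,np.degrees(np.arctan2(*(B-A)[[1,0]])),np.linalg.norm(B-A))
print('collar c',at(278,243,.045))
E
python3 go.py 0.633 0.052 0.25 68
```

```text
[0.62607012 0.02234575 0.087     ] [0.6442733 0.0761909 0.087    ] [0.63517171 0.04926833 0.087     ] 71.32138471678147 0.05683885904693471
collar c [0.63470133 0.05244363 0.045     ]
t 15.65 pos [ 0.4908 -0.2874  0.2585] yaw 71.89 tilt 0.04 grip 0.702 F [-1.1  0.3 -0.6] 
shift(tool mm) [366.7  29.6   8.5] turn 0.068
```

```bash
python3 -m creep '[{"xyz":[30,2,0],"turn":0.04},{"xyz":[48,5,0],"turn":0},{"xyz":[48,5,0],"turn":0},{"xyz":[48,5,0],"turn":0},{"xyz":[48,5,0],"turn":0},{"xyz":[48,5,0],"turn":0},{"xyz":[48,5,0],"turn":0},{"xyz":[40,3,0],"turn":0}]' 1
python3 -m creep '[{"xyz":[0,0,0],"turn":0},{"xyz":[0,0,0],"turn":0}]'
python3 go.py 0.635 0.051 0.058 70
```

```text
time_s: 16.45
position: [0.6478, 0.0389, 0.257]
eef_rot: [0.821, 0.571, -0.001, -0.001]
wrist_force: [-0.7, -0.5, -0.1]
grip_width: 1.001
time_s: 16.65
position: [0.6472, 0.0369, 0.2572]
eef_rot: [0.821, 0.571, -0.001, -0.001]
wrist_force: [-0.1, -0.1, -0.1]
grip_width: 1.0
t 16.65 pos [0.6472 0.0369 0.2572] yaw 69.68 tilt 0.19 grip 1.0 F [-0.1 -0.1 -0.1] 
shift(tool mm) [  9.2 -15.8 199.3] turn -0.006
```

```bash
python3 -m creep '[{"xyz":[5,-8,20],"turn":0},{"xyz":[4,-8,40],"turn":0},{"xyz":[0,0,40],"turn":0},{"xyz":[0,0,40],"turn":0},{"xyz":[0,0,25],"turn":0},{"xyz":[0,0,15],"turn":0},{"xyz":[0,0,8],"turn":0},{"xyz":[0,0,0],"turn":0}]' 1
python3 go.py 0.635 0.051 0.058 70
python3 - <<'E'
from h import *
p,d=snap('scene','s10'); crop('s10',210,170,370,290,5,'c15')
E
```

```text
time_s: 17.45
position: [0.6349, 0.0493, 0.0702]
eef_rot: [0.822, 0.57, -0.001, -0.001]
wrist_force: [0.5, 0.1, 0.2]
grip_width: 1.0
t 17.45 pos [0.6349 0.0493 0.0702] yaw 69.52 tilt 0.13 grip 1.0 F [0.5 0.1 0.2] 
shift(tool mm) [ 1.6 -0.5 12.2] turn -0.008
```

View pics/c15.png

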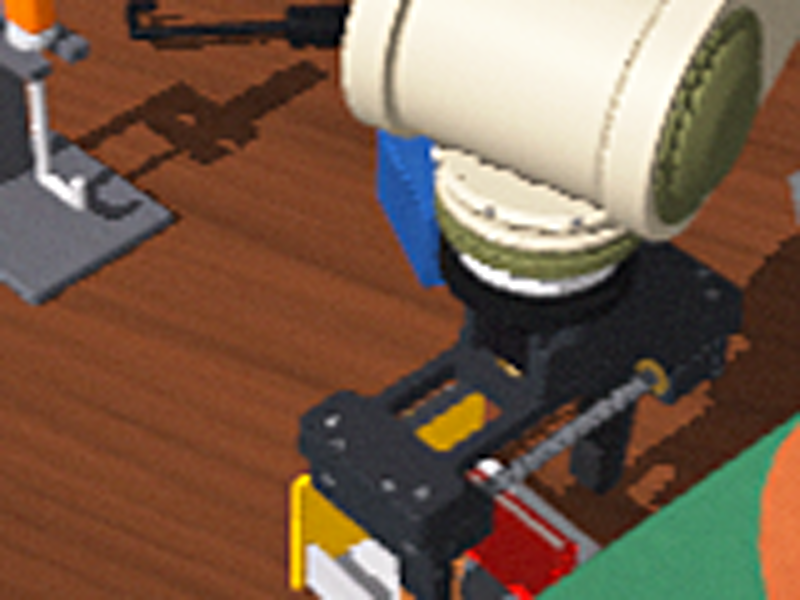

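```bash
python3 -m creep '[{"xyz":[1,0,6],"turn":0},{"xyz":[0,0,6],"turn":0},{"xyz":[0,0,0],"turn":0}]'
python3 -m creep '[{"xyz":[0,0,0],"turn":0},{"xyz":[0,0,0],"turn":0},{"xyz":[0,0,0],"turn":0},{"xyz":[0,0,0],"turn":0},{"xyz":[0,0,0],"turn":0},{"xyz":[0,0,0],"turn":0},{"xyz":[0,0,0],"turn":0},{"xyz":[0,0,0],"turn":0}]' 0.05 15
python3 -m creep '[{"xyz":[0,0,0],"turn":0},{"xyz":[0,0,0],"turn":0},{"xyz":[0,0,0],"turn":0},{"xyz":[0,0,0],"turn":0},{"xyz":[0,0,0],"turn":0}]'
python3 go.py 0.635 0.051 0.25 68
```

```text
time_s: 17.8
position: [0.6356, 0.0513, 0.0586]
eef_rot: [0.821, 0.571, -0.0, -0.0]
wrist_force: [-0.9, 0.0, 0.5]
grip_width: 1.0
time_s: 18.6
position: [0.636, 0.0513, 0.0592]
eef_rot: [0.821, 0.571, -0.0, -0.0]
wrist_force: [-0.1, -0.6, -0.3]
grip_width: 0.291
time_s: 19.1
position: [0.636, 0.0513, 0.0593]
eef_rot: [0.821, 0.571, 0.0, 0.0]
wrist_force: [1.5, -0.5, 0.3]
grip_width: 0.158
t 19.1 pos [0.636  0.0513 0.0593] yaw 69.61 tilt 0.0 grip 0.158 F [ 1.5 -0.5  0.3] 
shift(tool mm) [  -0.6   -0.8 -190.7] turn 0.028
```

```bash
python3 -m creep '[{"xyz":[0,0,-6],"turn":0},{"xyz":[0,0,-10],"turn":0},{"xyz":[0,0,-20],"turn":0},{"xyz":[0,0,-40],"turn":0},{"xyz":[0,0,-50],"turn":0},{"xyz":[-8,0,-50],"turn":0},{"xyz":[-10,0,-50],"turn":0.03},{"xyz":[-10,0,-15],"turn":0}]'
python3 go.py 0.4641 0.1848 0.30 67.9
```

```text
time_s: 19.9
position: [0.6265, 0.0252, 0.3055]
eef_rot: [0.83, 0.558, 0.004, 0.003]
wrist_force: [-0.1, -0.5, -2.7]
grip_width: 0.156
t 19.9 pos [0.6265 0.0252 0.3055] yaw 67.86 tilt 0.57 grip 0.156 F [-0.1 -0.5 -2.7] 
shift(tool mm) [  86.6 -210.6    3.7] turn -0.001
```

```bash
python3 -m creep '[{"xyz":[0,-35,0],"turn":0},{"xyz":[0,-45,0],"turn":0},{"xyz":[0,-45,0],"turn":0},{"xyz":[0,-45,0],"turn":0},{"xyz":[0,-35,0],"turn":0},{"xyz":[0,0,0],"turn":0},{"xyz":[0,0,0],"turn":0}]'
python3 go.py 0.4641 0.1848 0.30 67.9
python3 - <<'E'
from h import *
p,d=snap('scene','s11'); crop('s11',290,110,490,260,4,'c16'); p,d=snap('top','t11'); crop('t11',50,130,230,290,4,'c17')
E
```

```text
time_s: 20.6
position: [0.436, 0.1027, 0.2997]
eef_rot: [0.829, 0.559, 0.001, 0.001]
wrist_force: [0.5, -0.0, -1.1]
grip_width: 0.16
t 20.6 pos [0.436  0.1027 0.2997] yaw 67.92 tilt 0.12 grip 0.16 F [ 0.5 -0.  -1.1] 
shift(tool mm) [86.6 -4.8 -0.3] turn 0.0
```

View pics/c16.png

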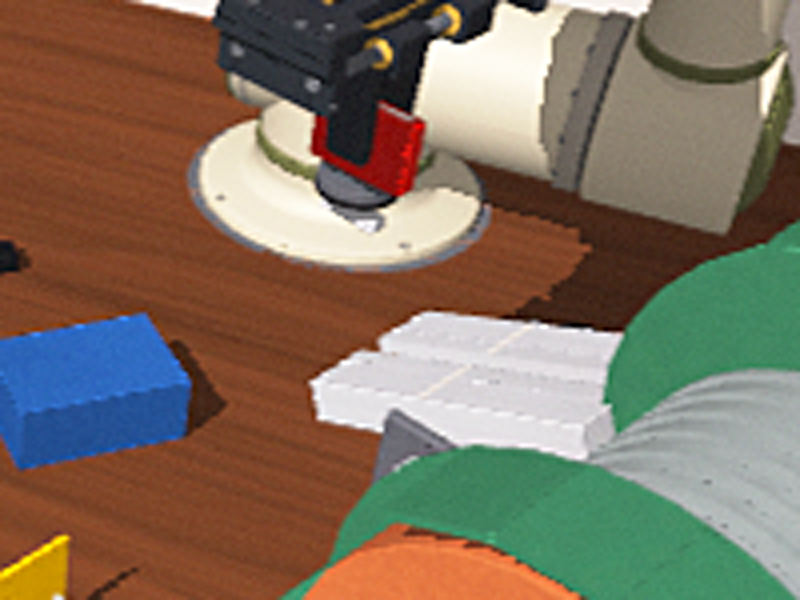

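View pics/c17.png

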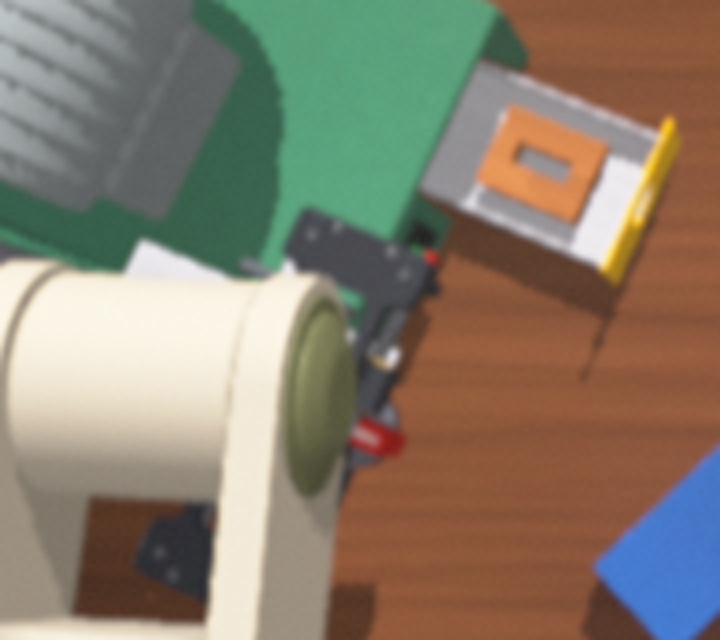

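```bash
cat > ov.py <<'E'
import sys; from h import *
def wire(img,cam,O,X,Y,Z,u0,v0,s,col):
    def P(x,y,z):
        q=np.array(proj(cam,O+(X*x+Y*y+Z*z)/1000)); return tuple(int(round(k)) for k in ((q-[u0,v0])*s+s/2))
    for z in (10,52):
        c=[P(30,7,z),P(30,-7,z),P(-30,-7,z),P(-30,7,z)]
        for i in range(4): cv2.line(img,c[i],c[(i+1)%4],col,1)
    for z in(-18.5,-10.5):
        c=[P(18,5.5,z),P(18,-5.5,z),P(-18,-5.5,z),P(-18,5.5,z)]
        for i in range(4): cv2.line(img,c[i],c[(i+1)%4],col,1)
    for z in(0,10):
        c=[P(22*np.cos(a),22*np.sin(a),z) for a in np.linspace(0,6.283,25)]
        for i in range(24): cv2.line(img,c[i],c[i+1],col,1)
T=np.load('table.npz'); c,n,ux,uy=T['c'],T['n'],T['ux'],T['uy']; uy=np.cross(n,ux)
mark=c-.0107*ux-.0014*uy
E
python3 - <<'E'
from ov import *
print('mark',mark)
im=cv2.imread('pics/s11.png'); u0,v0,s=340,120,6; im=cv2.resize(im[120:235,340:470],None,fx=s,fy=s,interpolation=cv2.INTER_CUBIC)
a=np.radians(67.9); X=np.array([np.cos(a),np.sin(a),0]);Z=np.array([0,0,1.]);Y=np.cross(Z,X)
wire(im,'scene',np.array([.436,.1027,.2755]),X,Y,Z,u0,v0,s,(255,255,0))
def L(A,B):
    q=[tuple(int(k) for k in ((np.array(proj('scene',P))-[u0,v0])*s+s/2)) for P in(A,B)]; cv2.line(im,q[0],q[1],(0,0,255),1)
m=mark
for y in(-.0075,.0075,-.05,.05): L(m-.07*ux+y*uy,m+.09*ux+y*uy)
L(m-.05*uy,m+.05*uy)
cv2.imwrite('pics/o1.png',im)
E
```

```text
mark [0.46482241 0.18645658 0.21058329]
```

View pics/o1.png

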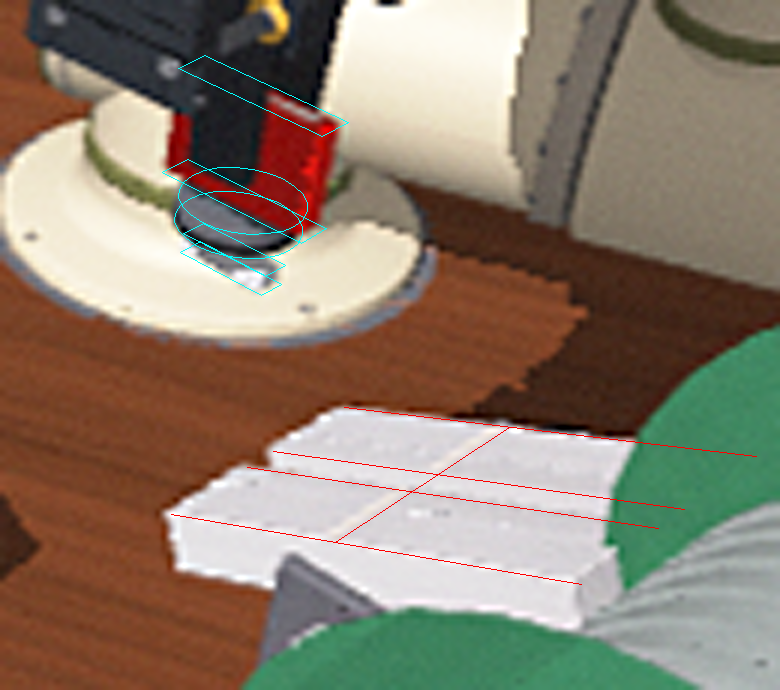

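```bash
python3 -m creep '[{"xyz":[20,-2,0],"turn":0},{"xyz":[30,-2.5,0],"turn":0},{"xyz":[25,0,0],"turn":0},{"xyz":[11.5,0,0],"turn":0},{"xyz":[0,0,0],"turn":0},{"xyz":[0,0,0],"turn":0}]' - 10
python3 go.py 0.4641 0.1848 0.2436 67.9
```

```text
time_s: 21.3
position: [0.4647, 0.1837, 0.2984]
eef_rot: [0.83, 0.558, -0.0, -0.0]
wrist_force: [-0.2, -0.9, -2.0]
grip_width: 0.155
t 21.3 pos [0.4647 0.1837 0.2984] yaw 67.87 tilt 0.05 grip 0.155 F [-0.2 -0.9 -2. ] 
shift(tool mm) [ 0.8 -0.9 54.8] turn -0.001
```

```bash
python3 -m creep '[{"xyz":[0.8,-0.9,15],"turn":0},{"xyz":[0,0,12],"turn":0},{"xyz":[0,0,8],"turn":0},{"xyz":[0,0,5],"turn":0},{"xyz":[0,0,0],"turn":0},{"xyz":[0,0,0],"turn":0}]'
python3 go.py 0.4641 0.1848 0.2436 67.9
python3 - <<'E'
from ov import *
p,d=snap('scene','s12'); u0,v0,s=370,150,7
im=cv2.resize(cv2.imread('pics/s12.png')[150:230,370:480],None,fx=s,fy=s,interpolation=cv2.INTER_CUBIC)
a=np.radians(67.9); X=np.array([np.cos(a),np.sin(a),0]);Z=np.array([0,0,1.]);Y=np.cross(Z,X)
P=manip.get_state()['position']; wire(im,'scene',P+[0,0,.019-.0432],X,Y,Z,u0,v0,s,(255,255,0))
cv2.imwrite('pics/o2.png',im)
E
```

```text
time_s: 21.9
position: [0.4642, 0.1853, 0.2591]
eef_rot: [0.83, 0.558, 0.0, 0.0]
wrist_force: [-0.5, -0.3, -2.0]
grip_width: 0.16
t 21.9 pos [0.4642 0.1853 0.2591] yaw 67.87 tilt 0.05 grip 0.16 F [-0.5 -0.3 -2. ] 
shift(tool mm) [-0.5  0.1 15.5] turn -0.001
```

View pics/o2.png

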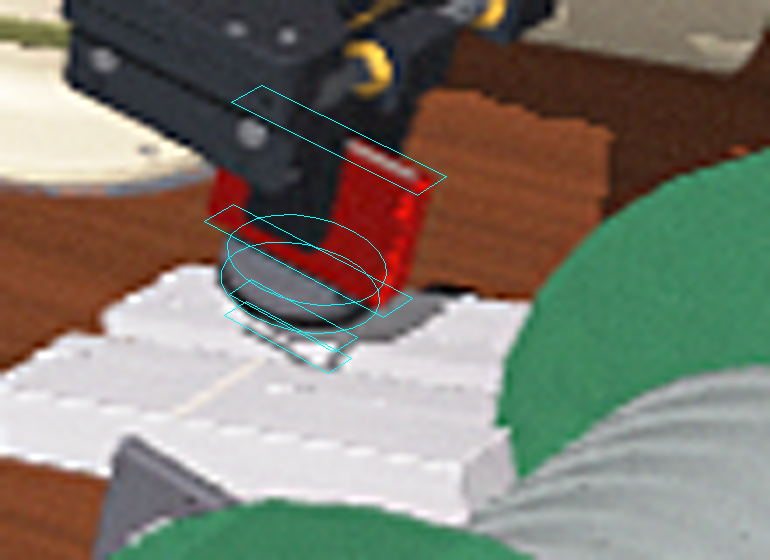

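```bash
python3 -m creep '[{"xyz":[0,0,4],"turn":0},{"xyz":[0,0,3],"turn":0},{"xyz":[0,0,2],"turn":0},{"xyz":[0,0,0],"turn":0}]'
python3 -m creep '[{"xyz":[0,0,2],"turn":0},{"xyz":[0,0,0],"turn":0}]'
python3 -m creep '[{"xyz":[0,0,2],"turn":0},{"xyz":[0,0,0],"turn":0}]'
```

```text
time_s: 22.35
position: [0.4639, 0.1855, 0.2493]
eef_rot: [0.83, 0.558, -0.0, -0.0]
wrist_force: [0.9, -0.2, -2.0]
grip_width: 0.156
time_s: 22.55
position: [0.464, 0.1855, 0.2475]
eef_rot: [0.83, 0.558, -0.0, -0.0]
wrist_force: [-1.0, -0.1, -0.6]
grip_width: 0.159
time_s: 22.75
position: [0.4639, 0.1855, 0.2454]
eef_rot: [0.83, 0.558, -0.0, -0.0]
wrist_force: [0.6, 0.2, -1.7]
grip_width: 0.158
```

Well below the height where the foot would have hit the lips (0.260), so it is in the slot. On to collar contact.

```bash
python3 -m creep '[{"xyz":[0,0,1.5],"turn":0},{"xyz":[0,0,0],"turn":0}]'
python3 -m creep '[{"xyz":[0,0,1],"turn":0},{"xyz":[0,0,0],"turn":0}]'
python3 -m creep '[{"xyz":[0,0,1],"turn":0},{"xyz":[0,0,0],"turn":0}]'
```

```text
time_s: 22.95
position: [0.4639, 0.1855, 0.244]
eef_rot: [0.83, 0.558, -0.0, -0.0]
wrist_force: [0.1, -0.1, -2.1]
grip_width: 0.158
time_s: 23.15
position: [0.4641, 0.1856, 0.2433]
eef_rot: [0.83, 0.558, 0.0, 0.0]
wrist_force: [-1.2, -0.2, 0.3]
grip_width: 0.16
time_s: 23.35
position: [0.4642, 0.1855, 0.2427]
eef_rot: [0.83, 0.558, 0.0, 0.0]
wrist_force: [-1.9, -1.2, 4.3]
grip_width: 0.158
```

```bash
python3 -m creep '[{"xyz":[-2.2,0,1.2],"turn":0},{"xyz":[-2.1,0,1.3],"turn":0},{"xyz":[0,0,0],"turn":0}]'
python3 -m creep '[{"xyz":[-2.1,0,1.4],"turn":0},{"xyz":[-2,0,1.5],"turn":0},{"xyz":[0,0,0],"turn":0}]'
python3 - <<'E'
from h import *
p,d=snap('scene','s13'); crop('s13',370,150,480,230,7,'c18')
E
```

```text
time_s: 23.65
position: [0.4623, 0.1812, 0.2395]
eef_rot: [0.83, 0.558, -0.0, 0.0]
wrist_force: [0.1, -0.4, 2.1]
grip_width: 0.156
time_s: 23.95
position: [0.4607, 0.1775, 0.2364]
eef_rot: [0.83, 0.558, -0.0, -0.0]
wrist_force: [-0.6, 0.4, 0.8]
grip_width: 0.16
```

View pics/c18.png

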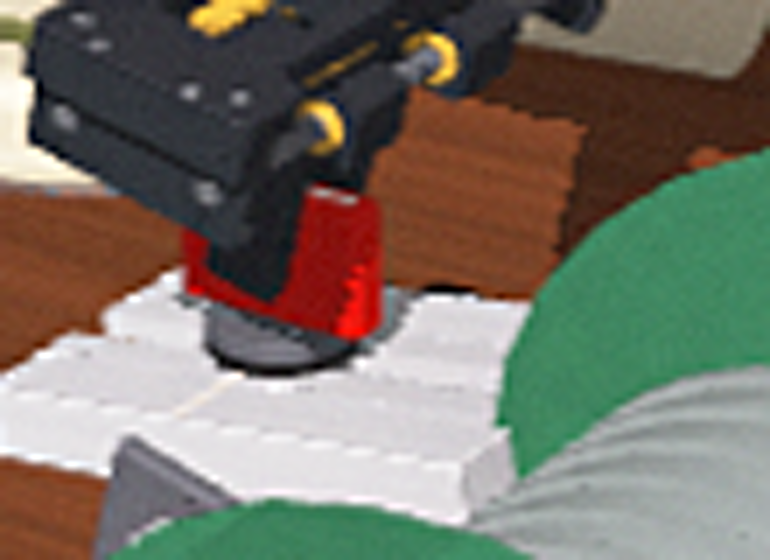

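Rotating in the grip as planned (c18: the grip's bottom edge is turning toward the slope). Continue the arc.

```bash
python3 -m creep '[{"xyz":[-1.9,0,1.6],"turn":0},{"xyz":[-1.8,0,1.7],"turn":0},{"xyz":[0,0,0],"turn":0}]'
python3 -m creep '[{"xyz":[-1.7,0,1.8],"turn":0},{"xyz":[-1.6,0,1.9],"turn":0},{"xyz":[0,0,0],"turn":0}]'
python3 go.py 0.4583 0.1705 0.2312 67.9
cat > ov2.py <<'E'
import sys; from ov import *
cam,tag,yaw=sys.argv[1],sys.argv[2],float(sys.argv[3]); dx,dy=[float(k) for k in sys.argv[4:6]]
p,d=snap(cam,tag); u0,v0,s=(370,150,7) if cam=='scene' else (60,170,7)
raw=cv2.imread(f'pics/{tag}.png')[v0:v0+80,u0:u0+110]; im=cv2.resize(raw,None,fx=s,fy=s,interpolation=cv2.INTER_CUBIC)
a=np.radians(yaw); X=ux*np.cos(a)+uy*np.sin(a); Y=np.cross(n,X)
wire(im,cam,mark+dx/1000*ux+dy/1000*uy,X,Y,n,u0,v0,s,(255,255,0)); cv2.imwrite(f'pics/{tag}o.png',im)
E
python3 ov2.py scene s14 0 0 0
```

```text
time_s: 24.3
position: [0.4593, 0.1741, 0.2332]
eef_rot: [0.83, 0.558, -0.0, -0.0]
wrist_force: [0.7, 0.4, -0.2]
grip_width: 0.159
time_s: 24.6
position: [0.4584, 0.1714, 0.2307]
eef_rot: [0.83, 0.558, 0.001, 0.0]
wrist_force: [-0.5, 1.6, 8.4]
grip_width: 0.156
t 24.6 pos [0.4584 0.1714 0.2307] yaw 67.89 tilt 0.11 grip 0.156 F [-0.5  1.6  8.4] 
shift(tool mm) [-0.9  0.3 -0.5] turn -0.0
```

View pics/s14o.png

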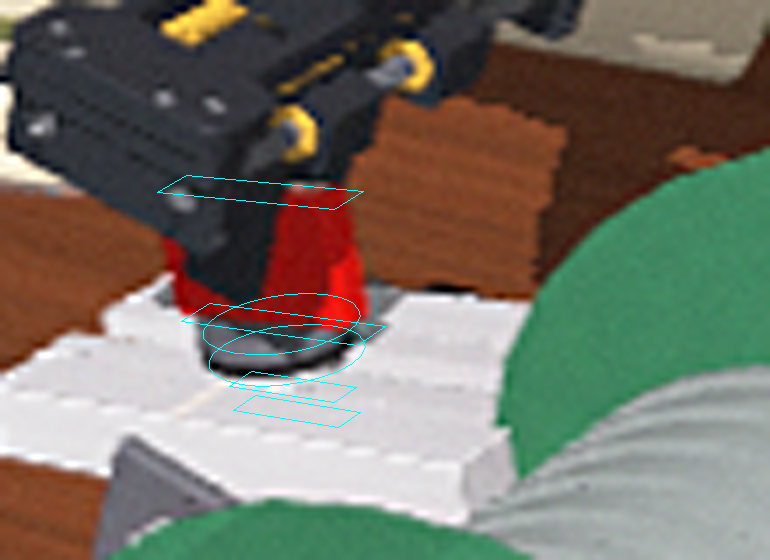

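```bash
python3 -m creep '[{"xyz":[0,0,0],"turn":0},{"xyz":[0,0,0],"turn":0},{"xyz":[0,0,-1],"turn":0}]' 0.3 5
python3 go.py 0.4583 0.1705 0.2312 67.9
python3 ov2.py scene s15 0 0 0
```

```text
time_s: 24.95
position: [0.458, 0.1711, 0.2303]
eef_rot: [0.83, 0.558, -0.001, -0.0]
wrist_force: [-0.3, -0.4, -0.2]
grip_width: 0.3
t 24.95 pos [0.458  0.1711 0.2303] yaw 67.88 tilt 0.07 grip 0.3 F [-0.3 -0.4 -0.2] 
shift(tool mm) [-0.4  0.5 -0.9] turn -0.0
```

View pics/s15o.png

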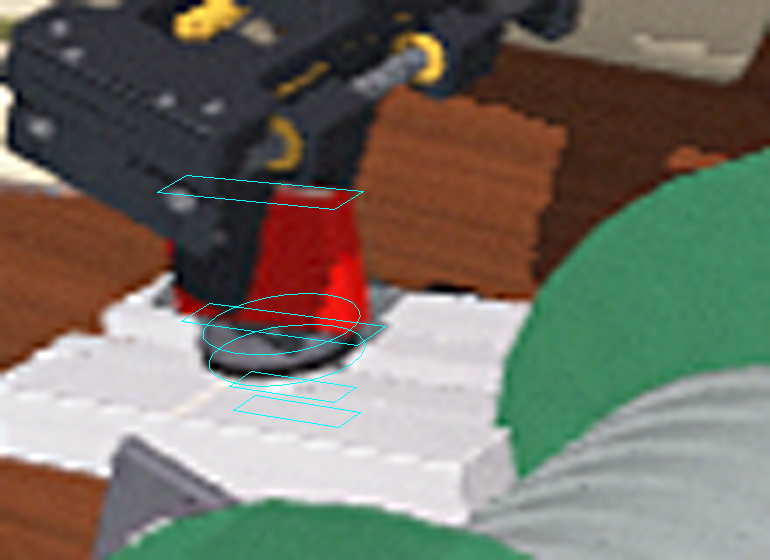

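```bash
python3 -m creep '[{"xyz":[0,0,-1],"turn":0},{"xyz":[0,0,-1],"turn":0},{"xyz":[0,0,-25],"turn":0},{"xyz":[0,0,-40],"turn":0},{"xyz":[0,40,-30],"turn":0},{"xyz":[0,48,0],"turn":0},{"xyz":[-10,48,0],"turn":0},{"xyz":[-10,48,0],"turn":0}]' 0.6
python3 go.py 0.4583 0.1705 0.2312 67.9
python3 ov2.py top t16 0 0 0; python3 ov2.py scene s16 0 0 0
```

```text
time_s: 25.8
position: [0.6225, 0.0825, 0.3279]
eef_rot: [0.829, 0.559, 0.0, 0.0]
wrist_force: [-0.4, -0.1, 0.1]
grip_width: 0.603
t 25.8 pos [0.6225 0.0825 0.3279] yaw 67.92 tilt 0.02 grip 0.603 F [-0.4 -0.1  0.1] 
shift(tool mm) [  19.8 -185.3   96.6] turn 0.0
```

View pics/t16o.png

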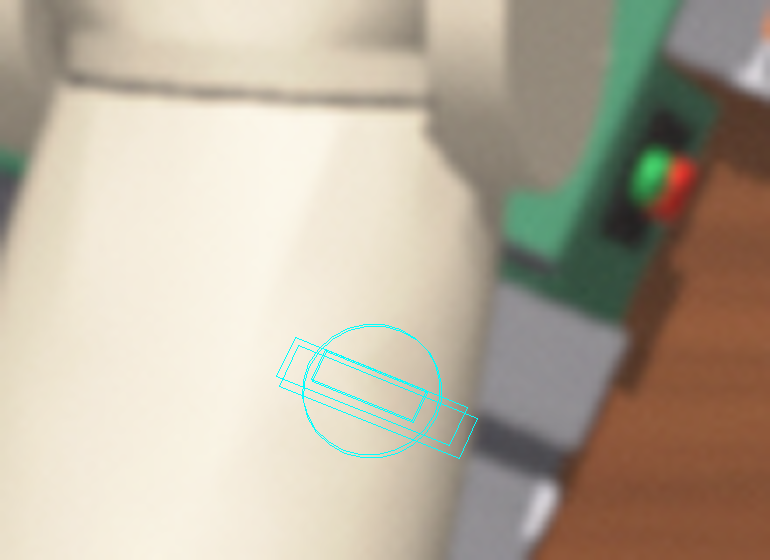

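View pics/s16o.png

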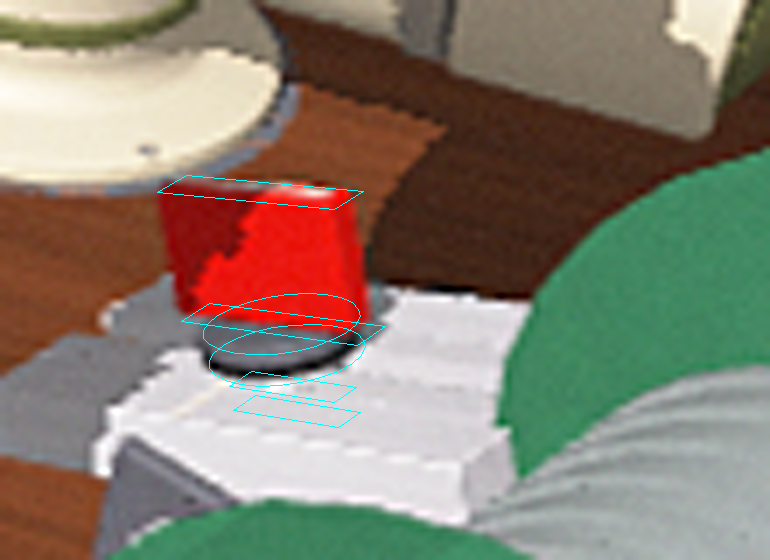

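The stop is flat and lengthwise in the slot; the overlay agrees within about 2 mm. Return with the jaws loosely open (about 35 mm) and twist with the pads as a couple.

```bash
python3 -m creep '[{"xyz":[0,-45,0],"turn":0},{"xyz":[0,-48,0],"turn":0},{"xyz":[0,-48,0],"turn":0},{"xyz":[10,-30,0],"turn":0},{"xyz":[10,-13,0],"turn":0},{"xyz":[0,0,0],"turn":0},{"xyz":[0,0,0],"turn":0}]' 0.6
python3 go.py 0.4588 0.1717 0.236 67.9
```

```text
time_s: 26.6
position: [0.4582, 0.1712, 0.3279]
eef_rot: [0.829, 0.559, 0.0, 0.0]
wrist_force: [0.5, 0.0, 0.1]
grip_width: 0.602
t 26.6 pos [0.4582 0.1712 0.3279] yaw 67.93 tilt 0.03 grip 0.602 F [0.5 0.  0.1] 
shift(tool mm) [ 0.7  0.3 91.9] turn 0.0
```

```bash
python3 -m creep '[{"xyz":[0.5,0,30],"turn":0},{"xyz":[0,0,30],"turn":0},{"xyz":[0,0,20],"turn":0},{"xyz":[0,0,12],"turn":0},{"xyz":[0,0,0],"turn":0}]' 0.6
python3 -m creep '[{"xyz":[0,0,0],"turn":-0.1},{"xyz":[0,0,0],"turn":-0.12},{"xyz":[0,0,0],"turn":-0.12},{"xyz":[0,0,0],"turn":-0.12},{"xyz":[0,0,0],"turn":0}]' 0.4 5
python3 go.py 0.4588 0.1717 0.236 67.9
python3 ov2.py scene s17 0 0 0
```

```text
time_s: 27.1
position: [0.4585, 0.1708, 0.234]
eef_rot: [0.83, 0.558, -0.002, -0.001]
wrist_force: [0.8, -0.7, 0.7]
grip_width: 0.605
time_s: 27.6
position: [0.4591, 0.1713, 0.2364]
eef_rot: [0.68, 0.733, 0.0, 0.0]
wrist_force: [0.0, -0.1, -0.5]
grip_width: 0.397
t 27.6 pos [0.4591 0.1713 0.2364] yaw 94.26 tilt 0.06 grip 0.397 F [ 0.  -0.1 -0.5] 
shift(tool mm) [ 0.5 -0.3  0.4] turn 0.46
```

View pics/s17o.png

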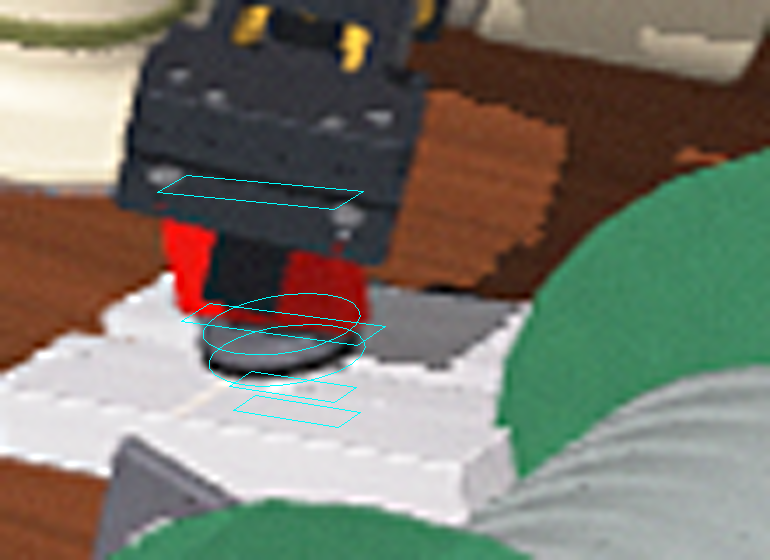

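```bash
python3 -m creep '[{"xyz":[0,0,0],"turn":-0.1},{"xyz":[0,0,0],"turn":-0.1},{"xyz":[0,0,0],"turn":-0.1},{"xyz":[0,0,0],"turn":-0.1},{"xyz":[0,0,0],"turn":-0.1},{"xyz":[0,0,0],"turn":-0.1},{"xyz":[0,0,0],"turn":0}]'
python3 go.py 0.4588 0.1717 0.236 67.9
python3 ov2.py scene s18 0 0 0
```

```text
time_s: 28.35
position: [0.4589, 0.1714, 0.2361]
eef_rot: [0.435, 0.901, 0.0, 0.0]
wrist_force: [0.9, 0.5, -0.5]
grip_width: 0.4
t 28.35 pos [0.4589 0.1714 0.2361] yaw 128.48 tilt 0.05 grip 0.4 F [ 0.9  0.5 -0.5] 
shift(tool mm) [0.3 0.1 0.1] turn 1.057
```

View pics/s18o.png

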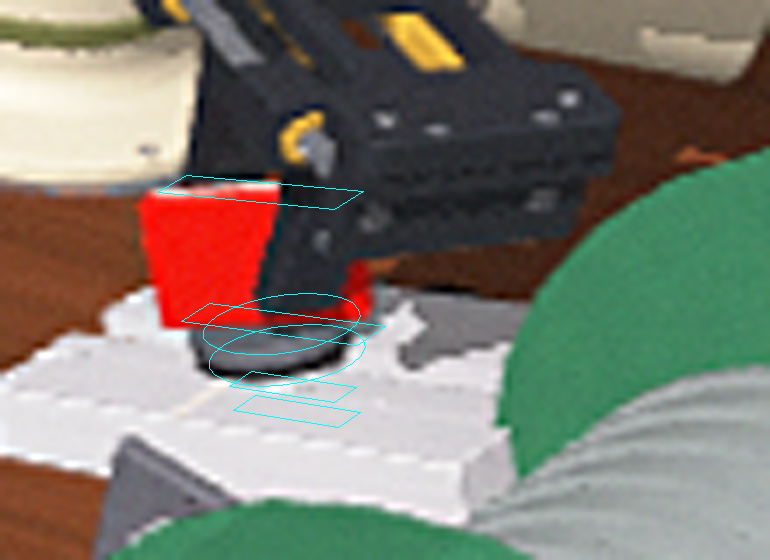

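```bash
python3 -m creep '[{"xyz":[0.3,0.6,0],"turn":-0.1},{"xyz":[0.2,0.6,0],"turn":-0.1},{"xyz":[0,0,0],"turn":-0.1},{"xyz":[0,0,0],"turn":-0.1},{"xyz":[0,0,0],"turn":-0.1},{"xyz":[0,0,0],"turn":0}]'
python3 go.py 0.4588 0.1717 0.236 67.9
python3 ov2.py scene s19 45 0 0
```

```text
time_s: 29.0
position: [0.4591, 0.1725, 0.236]
eef_rot: [0.199, 0.98, -0.0, 0.0]
wrist_force: [-0.1, -2.8, 1.1]
grip_width: 0.401
t 29.0 pos [0.4591 0.1725 0.236 ] yaw 157.08 tilt 0.04 grip 0.401 F [-0.1 -2.8  1.1] 
shift(tool mm) [-0.  -0.9 -0. ] turn 1.557
```

View pics/s19o.png

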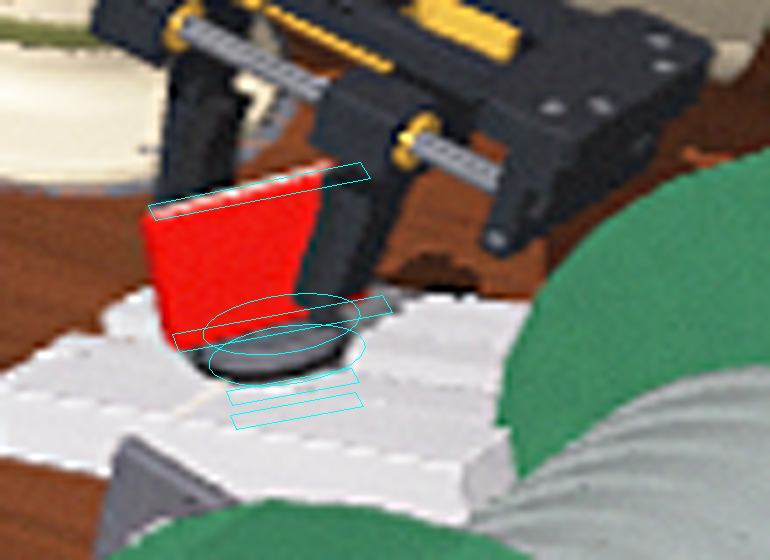

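```bash
python3 -m creep '[{"xyz":[0,0,0],"turn":-0.1},{"xyz":[0,0,0],"turn":-0.1},{"xyz":[0,0,0],"turn":-0.1},{"xyz":[0,0,0],"turn":-0.1},{"xyz":[0,0,0],"turn":-0.1},{"xyz":[0,0,0],"turn":0}]'
python3 go.py 0.4588 0.1717 0.236 67.9
python3 ov2.py scene s20 75 0 0
```

```text
time_s: 29.65
position: [0.4587, 0.1718, 0.2368]
eef_rot: [-0.05, 0.999, -0.001, 0.0]
wrist_force: [-5.6, -7.9, 9.1]
grip_width: 0.456
t 29.65 pos [0.4587 0.1718 0.2368] yaw -174.29 tilt 0.14 grip 0.456 F [-5.6 -7.9  9.1] 
shift(tool mm) [-0.  -0.1  0.8] turn 2.056
```

View pics/s20o.png

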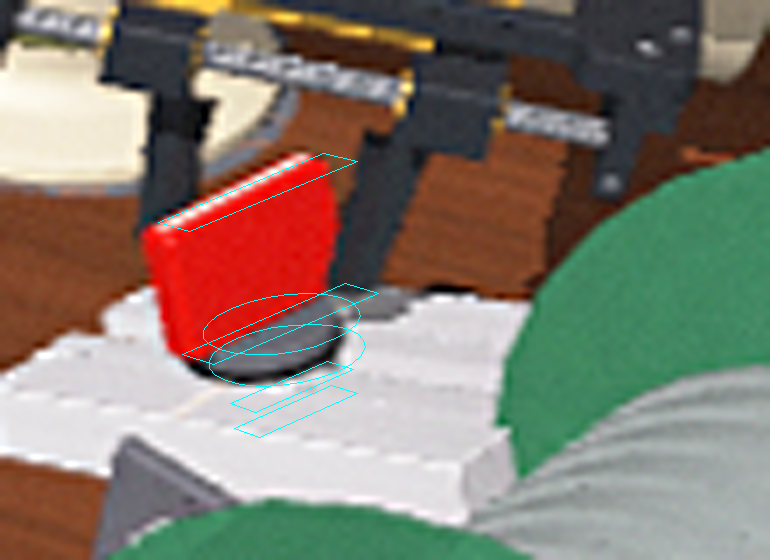

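```bash
python3 -m creep '[{"xyz":[0,0,-1],"turn":0.1},{"xyz":[0,0,-1],"turn":0.1},{"xyz":[0,0,0],"turn":0.1},{"xyz":[0,0,0],"turn":0.1},{"xyz":[0,0,0],"turn":0.08},{"xyz":[0,0,0],"turn":0}]' 0.5 5
python3 go.py 0.4588 0.1717 0.236 158
python3 ov2.py scene s21 75 -4 0
```

```text
time_s: 30.3
position: [0.459, 0.173, 0.2377]
eef_rot: [0.19, 0.982, 0.0, -0.0]
wrist_force: [0.4, 0.4, 0.0]
grip_width: 0.5
t 30.3 pos [0.459  0.173  0.2377] yaw 158.14 tilt 0.03 grip 0.5 F [0.4 0.4 0. ] 
shift(tool mm) [-0.4 -1.3  1.7] turn 0.002
```

View pics/s21o.png

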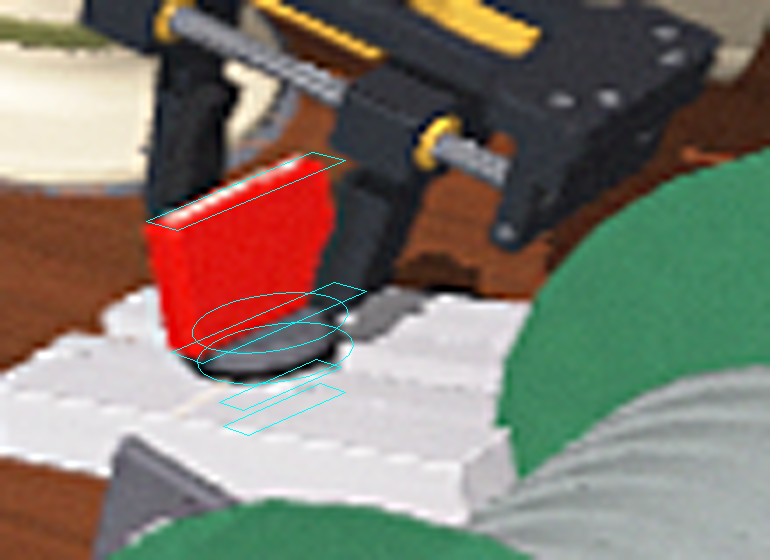

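```bash
python3 -m creep '[{"xyz":[0,-1.5,0],"turn":0},{"xyz":[0,-1.5,0],"turn":0},{"xyz":[0,0,0],"turn":0},{"xyz":[0,0,0],"turn":0},{"xyz":[0,0,0],"turn":0},{"xyz":[0,0,0],"turn":0}]' 0.2 6
python3 go.py 0.4588 0.1717 0.236 158
python3 ov2.py scene s22 90 -4 0
```

```text
time_s: 30.95
position: [0.4578, 0.1691, 0.2384]
eef_rot: [0.188, 0.982, -0.001, 0.0]
wrist_force: [-3.3, -6.2, 6.4]
grip_width: 0.264
t 30.95 pos [0.4578 0.1691 0.2384] yaw 158.38 tilt 0.13 grip 0.264 F [-3.3 -6.2  6.4] 
shift(tool mm) [0.  2.8 2.4] turn 0.007
```

View pics/s22o.png

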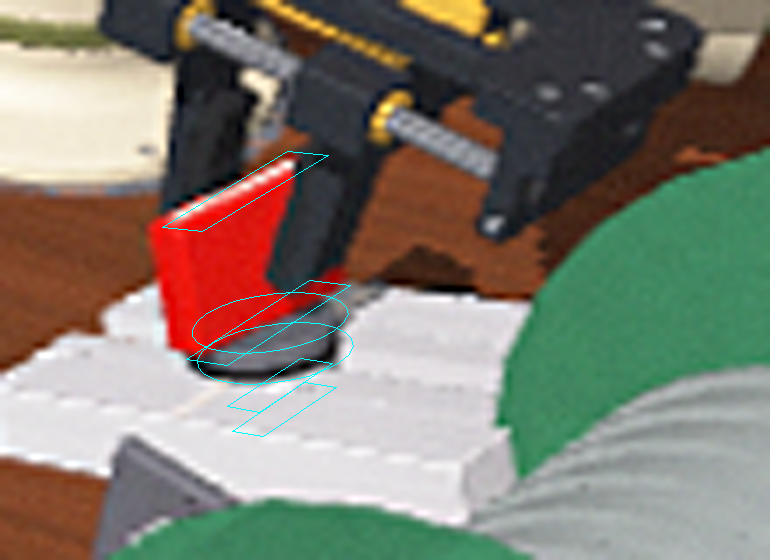

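```bash
python3 -m creep '[{"xyz":[0,0,0],"turn":-0.08},{"xyz":[0,0,0],"turn":-0.08},{"xyz":[0,0,0],"turn":-0.08},{"xyz":[0,0,0],"turn":0}]' 0.2 6
python3 go.py 0.4588 0.1717 0.236 158
python3 ov2.py scene s23 90 -4 0
```

```text
time_s: 31.4
position: [0.4579, 0.169, 0.2388]
eef_rot: [0.068, 0.998, -0.001, 0.001]
wrist_force: [-4.4, -7.1, 7.8]
grip_width: 0.307
t 31.4 pos [0.4579 0.169  0.2388] yaw 172.24 tilt 0.14 grip 0.307 F [-4.4 -7.1  7.8] 
shift(tool mm) [-0.6  2.8  2.8] turn 0.249
```

View pics/s23o.png

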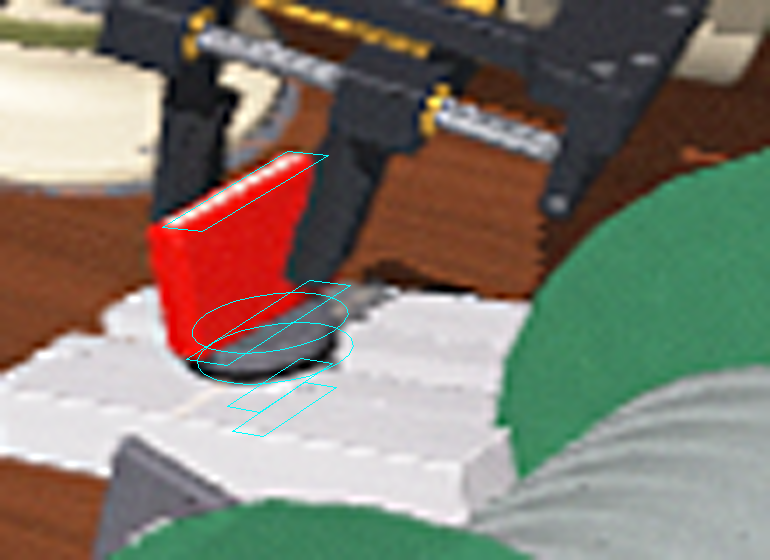

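```bash
cat > ang.py <<'E'
import sys; from ov import *
D=np.load(f'pics/{sys.argv[1]}.npz'); cam=sys.argv[2]; p=D['p'].astype(int); d=D['d']; C=cloud(cam,d); v,u=np.mgrid[:384,:512]
m=(p[...,0]>90)&(p[...,1]<50)&(p[...,2]<50)&(d>0)&(np.linalg.norm(C-mark,axis=-1)<.1)
T=C[m]
g=np.random.default_rng(0); best=0
for _ in range(1500):
    q=T[g.choice(len(T),3,replace=False)]; k_=np.cross(q[1]-q[0],q[2]-q[0]); k_/=np.linalg.norm(k_)+1e-12; k=abs((T-q[0])@k_)<.0015
    if k.sum()>best: best=k.sum(); bk=k
for _ in range(3):
    Q=T[bk]; c0=Q.mean(0); N=np.linalg.svd(Q-c0,full_matrices=False)[2][2]; bk=abs((T-c0)@N)<.002
cp=info(cam)[1][:3,3]; N*=np.sign(N@(cp-c0))
L=(T-mark)@np.stack([ux,uy,n],1)*1000
f=N@np.stack([ux,uy,n],1); Q=((T[bk]-mark)@np.stack([ux,uy,n],1))*1000
print(len(T),bk.sum(),'face normal in slot frame',f.round(3),'phi',np.degrees(np.arctan2(f[1],f[0])).round(1)+90, 'face lean deg',np.degrees(np.arcsin(f[2])).round(1))
print('axis point (mark frame) at mid face-7mm:',(Q.mean(0)-7*f).round(1),'ranges',np.percentile(L,[1,99],axis=0).round(1))
E
python3 ang.py s16 scene; python3 ang.py s21 scene; python3 ang.py s23 scene
```

```text
513 404 face normal in slot frame [-0.003 -1.     0.004] phi -0.20000000000000284 face lean deg 0.2
axis point (mark frame) at mid face-7mm: [ 0.1  1.5 32.6] ranges [[-30.6  -8.   11.6]
 [ 28.6   4.5  53. ]]
474 382 face normal in slot frame [ 0.981 -0.194 -0.001] phi 78.8 face lean deg -0.1
axis point (mark frame) at mid face-7mm: [-6.5 -5.3 33.9] ranges [[-15.5 -32.7  12.3]
 [  6.6  22.8  52.5]]
399 310 face normal in slot frame [ 0.99  -0.129 -0.055] phi 82.6 face lean deg -3.1
axis point (mark frame) at mid face-7mm: [ -5.6 -11.4  35.1] ranges [[-14.3 -35.1  12.8]
 [  6.2  18.7  54. ]]
```

```bash
python3 -m creep '[{"xyz":[0,0,0],"turn":-0.07},{"xyz":[-0.5,1.5,0],"turn":-0.05},{"xyz":[-0.5,1.5,0],"turn":0},{"xyz":[-0.5,1.5,0],"turn":0},{"xyz":[0,0,0],"turn":0}]' 0.2 6
python3 go.py 0.4588 0.1717 0.236 158
python3 ov2.py scene s24 90 -4 0; python3 ang.py s24 scene
```

```text
time_s: 31.95
position: [0.4581, 0.1728, 0.2385]
eef_rot: [0.009, 1.0, -0.002, -0.001]
wrist_force: [-10.5, -11.2, 11.1]
grip_width: 0.4
t 31.95 pos [0.4581 0.1728 0.2385] yaw 178.99 tilt 0.3 grip 0.4 F [-10.5 -11.2  11.1] 
shift(tool mm) [-0.7 -1.1  2.5] turn 0.366
457 354 face normal in slot frame [ 0.991 -0.114 -0.072] phi 83.5 face lean deg -4.1
axis point (mark frame) at mid face-7mm: [-4.3 -7.3 35.1] ranges [[-12.2 -36.3  12.4]
 [  7.1  21.1  54.4]]
```

```bash
python3 -m creep '[{"xyz":[0,0,0],"turn":0.1},{"xyz":[0,0,0],"turn":0.13},{"xyz":[0,0,0],"turn":0.13},{"xyz":[0,0,0],"turn":0}]' 0.6 6
python3 go.py 0.4588 0.1717 0.236 158
python3 ov2.py scene s25 85 -4 0; python3 ang.py s25 scene
```

```text
time_s: 32.4
position: [0.4595, 0.1745, 0.2378]
eef_rot: [0.188, 0.982, 0.0, 0.0]
wrist_force: [0.6, -1.4, -0.2]
grip_width: 0.603
t 32.4 pos [0.4595 0.1745 0.2378] yaw 158.34 tilt 0.01 grip 0.603 F [ 0.6 -1.4 -0.2] 
shift(tool mm) [-0.4 -2.9  1.8] turn 0.006
468 377 face normal in slot frame [ 0.997 -0.073 -0.002] phi 85.8 face lean deg -0.1
axis point (mark frame) at mid face-7mm: [-7.3 -4.6 33.1] ranges [[-13.8 -33.4  12.5]
 [  2.8  24.6  52.7]]
```

View pics/s25o.png

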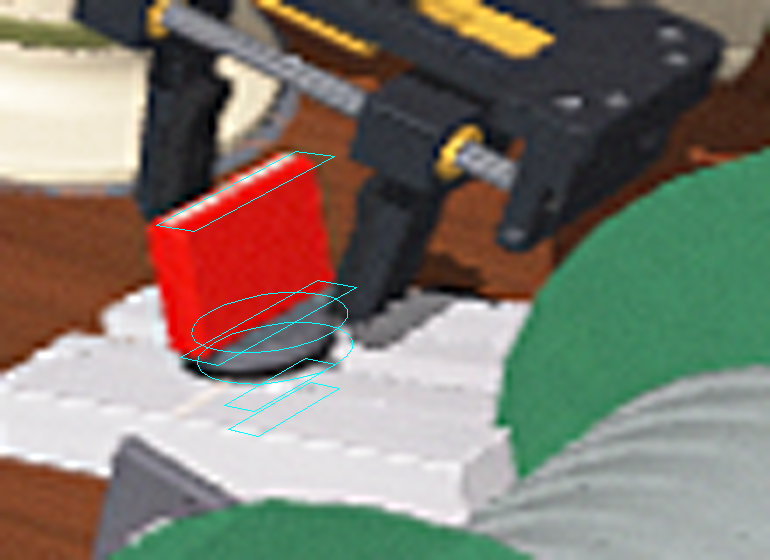

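```bash
python3 -m creep '[{"xyz":[0,0,-10],"turn":0},{"xyz":[0,0,-30],"turn":0},{"xyz":[0,0,-45],"turn":0},{"xyz":[0,-20,-15],"turn":0},{"xyz":[0,-45,0],"turn":0},{"xyz":[0,-50,0],"turn":0},{"xyz":[0,-50,0],"turn":0},{"xyz":[0,-50,0],"turn":0}]' 0.6
python3 go.py 0.47 -0.27 0.33 158
```

```text
time_s: 33.25
position: [0.3793, -0.0266, 0.3386]
eef_rot: [0.186, 0.983, -0.0, 0.001]
wrist_force: [0.7, -0.7, -0.1]
grip_width: 0.599
t 33.25 pos [ 0.3793 -0.0266  0.3386] yaw 158.61 tilt 0.08 grip 0.599 F [ 0.7 -0.7 -0.1] 
shift(tool mm) [-173.2 -193.5    8.8] turn 0.011
```

```bash
python3 -m creep '[{"xyz":[-35,-40,0],"turn":0},{"xyz":[-35,-40,0],"turn":0},{"xyz":[-35,-40,0],"turn":0},{"xyz":[-35,-40,0],"turn":0},{"xyz":[-30,-30,0],"turn":0},{"xyz":[0,0,0],"turn":0}]' 0.6
python3 ov2.py top t26 86 -5 -1; python3 ang.py t26 top; python3 ov2.py scene s26 86 -5 -1; python3 ang.py s26 scene
python3 - <<'E'
from ov import *
p=cv2.imread('pics/t26.png')
mx=np.zeros((450,600),np.float32); my=mx.copy()
for h,nm in((0,'r0'),(.052,'r52')):
    for i in range(450):
        for j in range(600):
            mx[i,j],my[i,j]=proj('top',mark+n*h+ux*((j-300)/4000)+uy*((225-i)/4000))
    r=cv2.remap(p,mx,my,cv2.INTER_CUBIC); cv2.line(r,(300,0),(300,449),(255,255,0),1); cv2.line(r,(0,225),(599,225),(255,255,0),1); cv2.imwrite(f'pics/{nm}.png',r)
E
```

```text
time_s: 33.85
position: [0.4652, -0.2568, 0.3366]
eef_rot: [0.188, 0.982, 0.0, -0.001]
wrist_force: [-0.2, 1.6, -0.8]
grip_width: 0.603
22 22 face normal in slot frame [ 0.995 -0.071  0.069] phi 85.9 face lean deg 3.9
axis point (mark frame) at mid face-7mm: [-5.9 -1.  47.9] ranges [[ -1.2 -24.2  40.2]
 [  2.7  17.9  53.3]]
455 362 face normal in slot frame [ 0.997 -0.079  0.017] phi 85.5 face lean deg 1.0
axis point (mark frame) at mid face-7mm: [-7.5 -4.9 33.1] ranges [[-13.1 -33.2  13. ]
 [  2.5  23.1  52.6]]
```

View pics/r0.png

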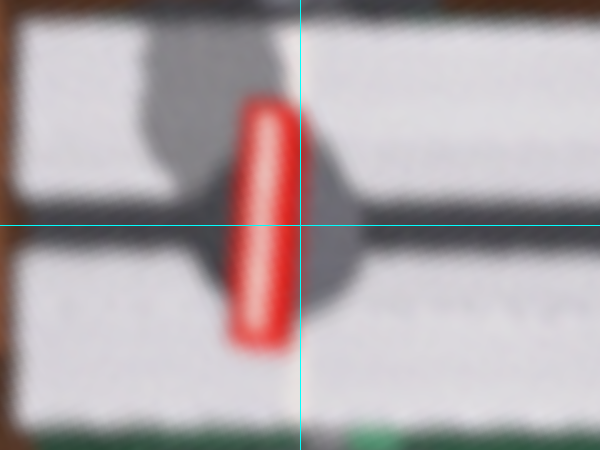

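View pics/r52.png

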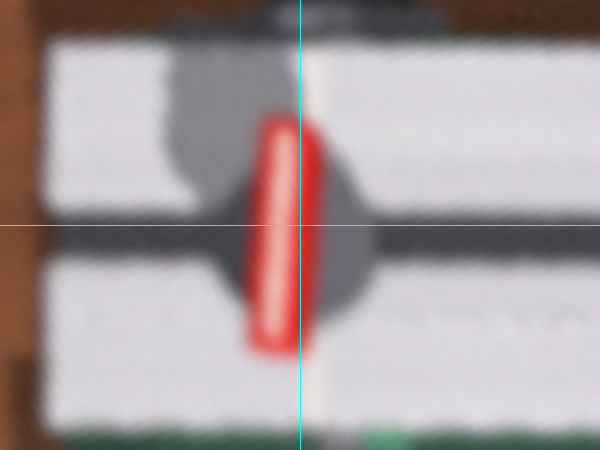

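Top view shows the stop about 5 mm down-slope of the line and 2.5 mm across it. It is 5° off square, flat and holding, so it is within all limits. One last overall look before handing in.

```bash
python3 - <<'E'
from h import *
p,d=snap('scene','s27'); cv2.imwrite('pics/s27b.png',cv2.resize(p[:,:,::-1],(800,600)))
C=cloud('top',np.load('pics/t26.npz')['d']); p=np.load('pics/t26.npz')['p'].astype(int); v,u=np.mgrid[:384,:512]
a=np.radians(68.05); ax=np.array([np.cos(a),np.sin(a)]); s=C[...,:2]@ax
y=(p[...,0]>110)&(p[...,2]<p[...,0]*.5)&(p[...,1]>p[...,0]*.55)&(u>190)&(u<225)&(v>150)&(v<205)&(C[...,2]>.01)
print('tray front',np.percentile(s[y],[5,50])-.3366)
E
python3 ang.py s27 scene; python3 go.py 0.47 -0.27 0.33 158
```

```text
tray front [-0.13091525 -0.12913321]
453 363 face normal in slot frame [ 0.998 -0.066  0.003] phi 86.2 face lean deg 0.2
axis point (mark frame) at mid face-7mm: [-7.4 -5.  33.4] ranges [[-14.1 -33.2  13. ]
 [  2.7  23.5  52.7]]
t 34.0 pos [ 0.4642 -0.2522  0.3382] yaw 158.49 tilt 0.01 grip 0.602 F [-0.4 -0.   0.1] 
shift(tool mm) [-12.  -14.4   8.2] turn 0.009
```

View pics/s27b.png

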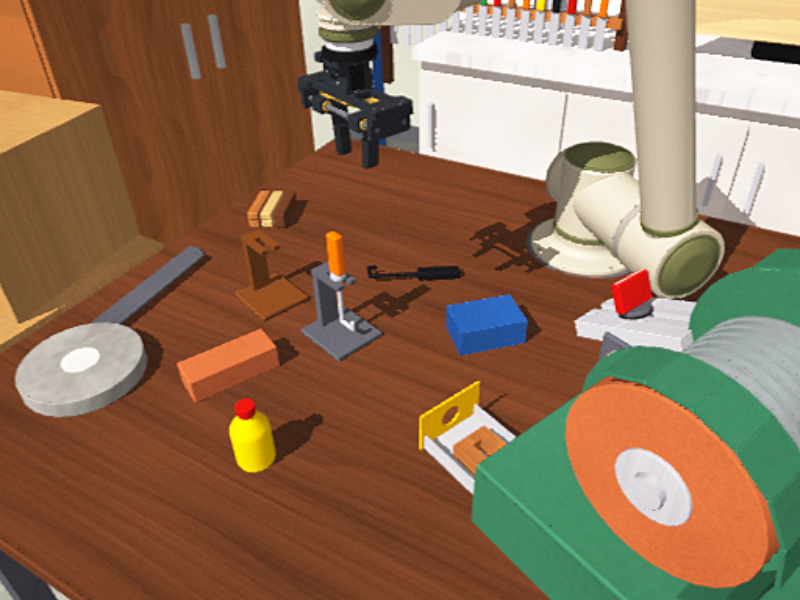

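The picture shows the hook on the steel stand (335,255), the tray out (450,425), the stop across the slot (630,295) and the whetstone, carton and bottle unmoved. The gripper is clear of everything.

```bash
python3 -c "
from station import ticket; print(ticket.job_done())"
```

```text
the job is handed in; nothing more can be done
None
```

I drew the tray out with the orange hook and hung the hook back on its steel stand. I then set the blade stop in the table's slot, twisted it across and let go. The job was handed in at about 34 s; no verdict is reported.

Last checks by camera before handing in:

| Item | Measured | Limit |
|---|---|---|
| Tray drawn out | about 129 mm | over 115 mm |
| Stop along the slot from the white line | 5–7 mm down-slope | 12 mm |
| Stop across the slot | about 2.5–3 mm | 6 mm |
| Grip angle off square to the slot | about 4–5° | 11.5° |
| Stop lean | about 0–1° | 6.9° |

- **Hook, bystanders and gripper:** the hook hangs upright in the fork, judged by eye. The whetstone, carton and oil bottle look unmoved, and the gripper is clear of everything. I did not re-measure the table's tilt at the end, but the table still lines up with the first measurements.
- **Disagreement:** the top and scene cameras differ by about 2 mm on the stop's position along the slot (–5 against –7 mm).
- **During the twist:** the pads jammed near the end at up to about 19 N and pushed the stop a few millimetres down the slope. I backed off, and it settled flat again once released.

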